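Weigh and pack a cheese order at the market stall

ROBOT

A 7-joint arm with a two-finger parallel gripper is mounted at the origin on the work surface. World frame = base frame: x ahead of the robot, y to its left, z up, the work surface at z = 0. Lengths are in m, angles in rad, forces in N, time in s.
With the tool pointing down it reaches from about 0.4 to 0.85 m from the base axis. Payload 4.5 kg.
Tool frame: the origin (TCP) lies at the very end of the fingers, on their centre line; the grasp point (between the pads) lies 19 mm behind it; z points along the fingers, x is the direction in which the jaws open and shut, and the axes are right-handed (so a half turn about z gives the same grasp; the last joint's range is limited). The gripper opens to 85 mm and grips with 20 to 120 N. Pads are 22 mm wide; open, the fingers measure 114 mm over their backs; the gripper's body (76 mm by 85 mm) begins 54 mm behind the grasp point. The pads swing forward as they close: fully open they stand 13 mm farther back than shut.
Start: joints at [1.241, 0.689, -0.195, 1.565, 0.157, 0.902, -0.215], TCP at [0.222, -0.584, 0.231] pointing down, gripper open.
Joint ranges: [-3.01, 3.01], [-0.46, 2.08], [-1.47, 1.51], [0.13, 2.56], [-1, 4.14], [0.04, 2.09], [-2.66, 2.66]. Speed limits (rad/s): [2.57, 2.57, 3.14, 3.14, 3.14, 3.14, 3.14].

INTERFACE

Orientations are given as a 3x3 rotation matrix whose columns are the frame's x, y, z axes.
In Python, from station import * gives the robot as it stands.
- The arm moves only by the tool apply_moves, never from a script. Its arguments are lists of equal length, an entry for each row: "travel": the shift along the tool's x, y, z in cm, a list of three; "turn": the turn, a rotation vector about the tool's x, y, z in rad, a list of three; "jaw": the opening, from -1 (shut) to 1 (fully open). In form: {"travel": [[x, y, z], ...], "turn": [[rx, ry, rz], ...], "jaw": [jaw, ...]}. A call has 1 to 12 rows; each row shifts and turns the pose as measured when the row begins, along the tool's axes as they then stand; what a row does not reach is not made up. A row lasts 1/12 s, in which the tool goes at most 41.7 mm and 7.16 degrees, less where a joint would pass 70% of its speed; a pose out of reach is approached as far as the arm can. A call is refused whole if a number of a shift passes 4.17 or a number of a turn 0.125, either way. A call with a gripper value outside its range is refused whole. The fingers move at their own pace and stop on an object; "grip_force" is the grip in N (left out, the last holds). Time passes only in rows, so rows that do not move let the fingers close. It gives the time, the measured TCP pose, the force and the opening at its end, in the units of the state.
- observe(): the state, without advancing time (a new reading comes with each control period).
- camera(name): name is "scene" or "top"; returns the picture (420x560x3 uint8, red, green, blue); there is no depth.
- camera_info(name): a dict with "mtx" (3x3 intrinsics, pixels), "R" (3x3) and "t" (3): a world point X has camera coordinates R X + t. Camera axes: x right, y down, z forward; pixel columns grow to the right and rows downward; lengths in m; the calibration is good to about 2 mm. A picture is of the moment at which its call begins. camera_info takes no time and is no camera call.
- close_job(): hands the job in, once; it reports no verdict.
The state is a dict: "t": time; "q": joint angles; "qvel": joint speeds; "effort": joint torques, N m; "eef_pos": TCP position; "orientation": TCP orientation; "force": force on the tool from outside, world axes, zero at the start; "moment": the same for the moment, N m; "finger_gap": finger opening in m.
Only numpy, scipy, OpenCV 4.12 (cv2) and the standard library are available. Lean on these libraries where they do the work, as an engineer would, in place of code of your own. Each camera call takes 0.05 s, during which the arm holds its last target. There are 200 camera calls.

TASK

Weigh and pack this customer's cheese: swing the lamp off to one side so that its shade is clear of the scale pan, and with the pan empty hold the zero key down for at least two seconds and let it go. Lay every cut block of cheese from the green tray on the pan together, hold the print key down for at least three seconds while they all lie there untouched, and let it go. Then lay all the blocks in the plywood crate and swing the lamp back over the middle of the pan, leaving the round cheese, the bottle and the jar alone.

Things in the scene. Friction and masses are not known exactly. Their poses are not given: they have to be found in the camera images.
- scale: White counter scale standing on the table, 296 mm deep (its x) by 250 mm wide (its y). Origin on the table under its middle; its own +x points from the key panel (robot's side) to the pan (far side), z up. It is fixed to the table but stands a little differently each time. The housing is at most 74 mm high under the pan; the grey key panel is the front 95 mm and slopes from about 72 mm high next to the pan down to 56 mm at the front edge.
- pan_mid (a point): Centre of the flat floor of the scale's stainless pan, on its upper side, 85 mm above the table; axes as the scale's. The pan is 206 mm along x by 236 mm along y outside, with an upturned rim 3 mm thick all round that stands 12 mm above this face.
- zero_key_top (a point): Centre of the top face of the zero key: the square grey key (26 by 24 mm) on the scale's key panel, on the scale's +y side (left as seen from the robot). It stands 9 mm proud of the panel, and its face slopes 0.17 rad, lower towards the robot.
- zero_key (a joint): Travel of the zero key in m: 0 = up, 0.005 = fully down, straight into the panel. Momentary: a spring (1.5 N at first, 4 N fully down) returns it. It counts as pressed beyond 0.003 and as released below 0.001.
- print_key_top (a point): Centre of the top face of the print key: the wide grey key (26 mm by 46 mm along y) on the key panel, on the scale's -y side (right as seen from the robot). Stands as proud and slopes like the zero key.
- print_key (a joint): Travel of the print key in m, same as the zero key: 0 = up, 0.005 = fully down, springs back; pressed beyond 0.003, released below 0.001.
- lamp_head (a point): Top of the upright black handle pin (14 mm thick, standing 46 mm clear of the lamp head, its top 337 mm above the table) on the head of the swing-arm lamp. The head is a round aluminium shade 76 mm across that hangs from 291 down to 237 mm above the table, straight under the pin. The pin is on the shade's axis.
- lamp_hinge (a point): Upright hinge axis of the lamp arm, at the arm's height (285 mm above the table), on top of a post 18 mm thick on a round foot 72 mm across, behind the scale (fixed). The arm is a level tube 12 mm thick; the pin is 185 mm from this axis. The hinge is stiff (about 0.7 N at the pin), stays where it is left and swings level to either side.
- lamp_arm (a joint): Angle of the lamp arm in rad, positive counter-clockwise seen from above, range -1.7 to 1.7; at 0 the arm points towards the robot's side, over the pan. Beyond about 1.1 to either side the shade is clear of the pan.
- tray: Shallow green serving tray, 270 mm (its x) by 260 mm (its y), fixed on the table on one side of the scale; origin under its middle. Floor 4 mm thick, lip 14 mm high and 8 mm thick. The cheese lies in it at the start.
- crate: The customer's open plywood crate, 270 mm (its x) by 260 mm (its y), 48 mm high, walls and floor 7 mm thick, fixed on the table on the other side of the scale; origin under its middle.
- wheel: Bystander: whole round cheese, 140 mm across, 80 mm high. Origin under its middle.
- bottle: Bystander: bottle 68 mm across, 200 mm high. Origin under its middle.
- jar: Bystander: jar with a lid, 60 mm across, 85 mm high. Origin under its middle.
- cheese1: Cut block of pale cheese, 92 mm (its x) by 54 mm (its y) by 50 mm high, about 261 g, edges rounded 4 mm; origin at the centre of its underside. May be absent.
- cheese2: Cut block of pale cheese, 84 mm (its x) by 58 mm (its y) by 46 mm high, about 235 g, edges rounded 4 mm; origin at the centre of its underside. May be absent.
- cheese3: Cut block of pale cheese, 96 mm (its x) by 50 mm (its y) by 52 mm high, about 262 g, edges rounded 4 mm; origin at the centre of its underside. May be absent.
- cheese4: Cut block of pale cheese, 80 mm (its x) by 56 mm (its y) by 55 mm high, about 259 g, edges rounded 4 mm; origin at the centre of its underside. May be absent.
There are look-alikes about, which are no part of the job. What is shaped like the cheese1 but blue, pink or turquoise is not meant.

How it is judged:
By the outcome, as a careful person would: the job done as asked, in the order asked, and still so for the second after the job is handed in, with the robot touching nothing.
Of cheese1, cheese2, cheese3, cheese4 only 2 to 4 are there at a start; the rules pass over those that are not, and their reading is None.
At some moment in a run one of cheese1, cheese2, cheese3, cheese4 may be knocked a few centimetres aside while the robot is not near it.
Once in a run the grip may slacken for a moment while it holds something.
It also fails if it takes over 210 s, if anything falls off the work surface, if the arm or the gripper's body presses on something with over 40 N, if the wrist force passes 120 N, or if a joint passes its speed limit or range.

## Working session

There is one attempt and no reset: what is moved stays moved. The work goes in short steps, Python scripts to look and compute and a tool call to move; the robot and the scene stay as the last step left them, time stands still between calls to the robot, and variables do not carry over. Pictures are saved under pics/ and viewed, about 12 in all and at most 16, crops included, and the job is handed in when it is done.

Besides the shell and the picture viewer there is one more tool, called after "Request:" by a JSON object that holds its "fn" and its "kwargs", one argument or row to a line. apply_moves: Moves the arm, as the interface text tells. Its arguments: {"type":"object","properties":{"travel":{"type":"array"},"turn":{"type":"array"},"jaw":{"type":"array"},"grip_force":{"type":"number"}},"required":["travel","turn","jaw"]}

```bash
mkdir -p pics; ls
python3 - <<'E'
from station import *
import cv2,numpy as np
s=observe();print(s)
for n in("scene","top"):
    i=camera_info(n);print(n,i)
    cv2.imwrite(f"pics/{n}0.png",cv2.cvtColor(camera(n),cv2.COLOR_RGB2BGR))
E
```

```text
pics
{'t': 0.0, 'q': array([ 1.2407813 ,  0.68999871, -0.19453958,  1.56637526,  0.15729745,
        0.90246244, -0.21510485]), 'qvel': array([ 7.57073123e-04, -9.28125650e-04,  6.90664052e-04, -8.81980730e-05,
        1.10828673e-03,  3.06816503e-04, -1.43891359e-04]), 'effort': array([ 7.58174792e-04, -5.39616644e+01, -1.26637973e+00, -1.58543426e+01,
        9.15037701e-03,  9.60318139e-03, -1.34308769e-05]), 'eef_pos': array([ 0.2221358 , -0.58349075,  0.23046717]), 'orientation': array([[ 3.55936347e-01, -9.34509892e-01, -7.61299391e-04],
       [-9.34508376e-01, -3.55937144e-01,  1.68688040e-03],
       [-1.84738115e-03,  1.11018609e-04, -9.99998287e-01]]), 'force': array([-0.25594378,  0.71343817,  0.33411202]), 'moment': array([-0.00978971, -0.0072743 , -0.04370511]), 'finger_gap': 0.08551278761427525}
scene {'mtx': array([[469.74484406,   0.        , 277.26092068],
       [  0.        , 469.74484406, 209.91595699],
       [  0.        ,   0.        ,   1.        ]]), 'R': array([[-0.7641134 ,  0.64506828,  0.00419905],
       [ 0.53868365,  0.64164996, -0.54599016],
       [-0.35489525, -0.41493644, -0.83778106]]), 't': array([ 0.27786924, -0.22944468,  1.90389273])}
top {'mtx': array([[381.56110594,   0.        , 278.84847834],
       [  0.        , 381.56110594, 209.55737401],
       [  0.        ,   0.        ,   1.        ]]), 'R': array([[ 0.02161337, -0.99976508,  0.00162702],
       [-0.98735537, -0.02160066, -0.15704388],
       [ 0.15704214,  0.0017878 , -0.98759029]]), 't': array([0.1248892 , 0.51943247, 1.27418644])}
```

View pics/scene0.png

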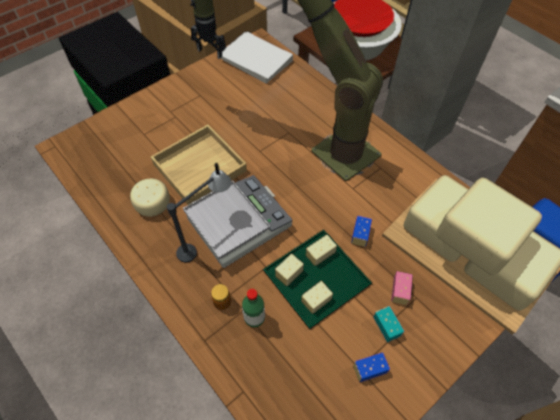

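View pics/top0.png

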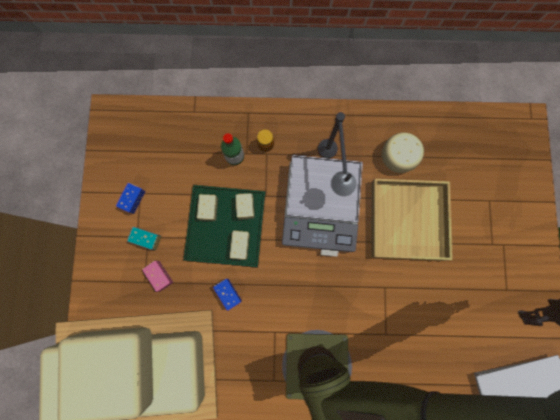

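Scene: three pale blocks in the green tray (top 206,207; 245,205; 239,245), scale at (322,204), crate at (412,220), lamp head at (344,182), hinge around (330,150). What could be taken for a block: blue (130,198) and (227,294), turquoise (143,238), pink (156,276), and the oversized cheeses at lower left. I choose the pale ones in the tray.

```bash
cat > h.py <<'E'
from station import *
import cv2,numpy as np
def ray(n,uv):
    i=camera_info(n);R,t=i["R"],i["t"]
    d=R.T@np.linalg.inv(i["mtx"])@np.array([uv[0],uv[1],1.]);return -R.T@t,d/np.linalg.norm(d)
def onz(n,uv,z):
    c,d=ray(n,uv);return c+d*(z-c[2])/d[2]
def tri(uv1,uv2):
    c1,d1=ray("scene",uv1);c2,d2=ray("top",uv2)
    s=np.linalg.lstsq(np.c_[d1,-d2],c2-c1,rcond=None)[0];a,b=c1+s[0]*d1,c2+s[1]*d2
    return (a+b)/2,np.linalg.norm(a-b)
def proj(n,X):
    i=camera_info(n);p=i["mtx"]@(i["R"]@np.array(X)+i["t"]);return p[:2]/p[2]
def shot(n,f,box=None,k=1):
    im=cv2.cvtColor(camera(n),cv2.COLOR_RGB2BGR);o=im
    if box:o=im[box[1]:box[3],box[0]:box[2]]
    cv2.imwrite("pics/"+f,cv2.resize(o,None,fx=k,fy=k,interpolation=cv2.INTER_CUBIC));return im
def pale(im,z=.054):
    h=cv2.cvtColor(im,cv2.COLOR_BGR2HSV)
    m=cv2.inRange(h,(18,25,120),(40,150,255))
    out=[]
    for c in cv2.findContours(m,cv2.RETR_EXTERNAL,cv2.CHAIN_APPROX_NONE)[0]:
        if cv2.contourArea(c)<120: continue
        P=np.array([onz("top",p[0],z)[:2] for p in c]).astype(np.float32)
        (x,y),(w,hh),a=cv2.minAreaRect(P)
        if w<hh: w,hh,a=hh,w,a+90
        a=(a+90)%180-90
        if w<.15: out.append((cv2.boundingRect(c),round(x,3),round(y,3),round(w,3),round(hh,3),round(a,1)))
    return out
def go(x,y,z):
    s=observe();R=s["orientation"];d=np.array([x,y,z])-s["eef_pos"]
    print("t",round(s["t"],1),"pos",s["eef_pos"].round(4),"tool cm",(R.T@d*100).round(1),"yaw",round(np.arctan2(R[1,0],R[0,0]),3),"F",s["force"].round(1),"gap",round(s["finger_gap"],4),"tilt",R[:2,2].round(3))
E
python3 - <<'E'
from h import *
im=shot("top","t1.png",(185,100,375,270),4)
shot("scene","s1.png",(150,140,350,290),4)
for o in pale(im):print(o)
h=cv2.cvtColor(im,cv2.COLOR_BGR2HSV)
for p in[(322,204),(295,236),(344,240),(300,245)]:print(p,h[p[1],p[0]],onz("top",p,.07).round(3))
E
```

```text
((230, 231, 19, 28), 0.393, 0.268, 0.092, 0.055, -3.7)
((236, 194, 18, 23), 0.528, 0.254, 0.077, 0.058, 2.2)
((197, 194, 19, 25), 0.52, 0.384, 0.083, 0.059, -2.0)
((387, 132, 37, 37), 0.736, -0.301, 0.132, 0.126, -1.3)
(322, 204) [120  14 110] [ 0.534 -0.009  0.07 ]
(295, 236) [110  34 134] [0.424 0.08  0.07 ]
(344, 240) [107  30 134] [ 0.414 -0.083  0.07 ]
(300, 245) [135  11  91] [0.394 0.063 0.07 ]
```

View pics/t1.png

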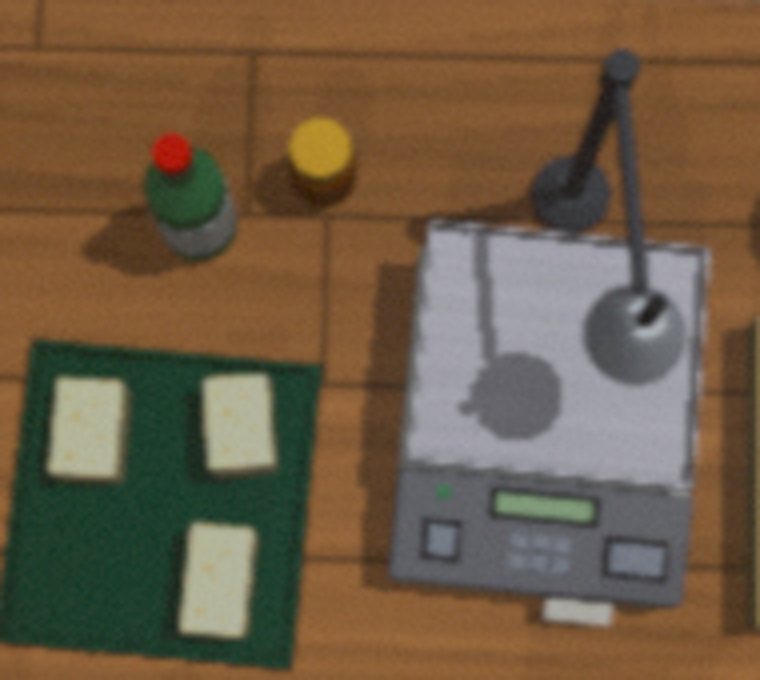

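View pics/s1.png

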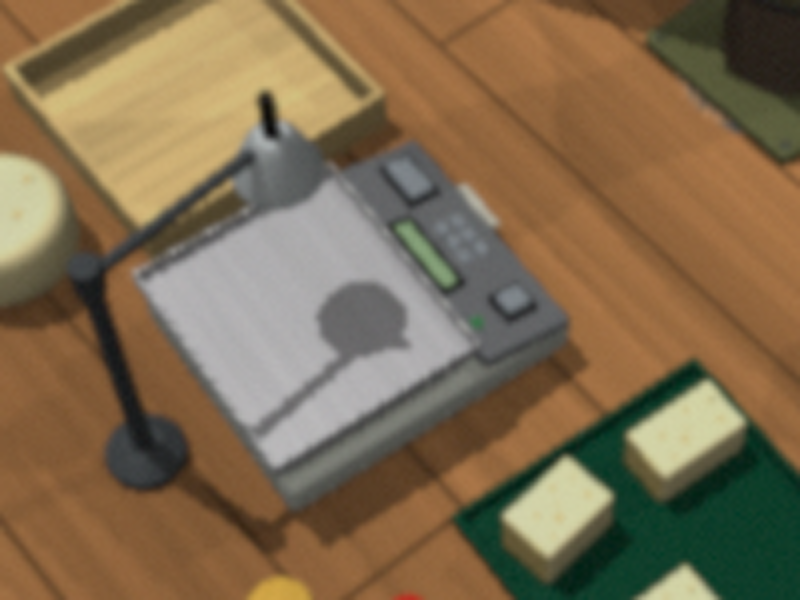

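The crops show the chosen three plain pale blocks, long sides about along x; zero key (441,541), print key (636,559), pin top (656,300), hinge (621,68) in the crop.

Run:
```python
from h import *
T=lambda u,v:(185+u/4-.4,100+v/4-.4)
S=lambda u,v:(150+u/4-.4,140+v/4-.4)
print("cam",ray("top",(0,0))[0])
k0=onz("top",T(441,541),.073);k1=onz("top",T(636,559),.073);print("zero",k0,"print",k1)
print("tri keys",tri(S(514,300),T(441,541)),tri(S(410,178),T(636,559)))
c=[onz("top",T(*p),.097) for p in[(432,222),(709,250),(690,492),(402,465)]]
print("pan",np.mean(c,0)[:2],[x[:2].round(3) for x in c])
w=c[0]-c[1]+c[3]-c[2];print("yaw y-axis",np.arctan2(-w[0],w[1]),"keys yaw",np.arctan2(-(k0-k1)[0],(k0-k1)[1]))
print("pin",onz("top",T(656,300),.337),tri(S(265,95),T(656,300)))
print("hinge",onz("top",T(621,68),.291),tri(S(85,262),T(621,68)))
im=cv2.imread("pics/top0.png");h=cv2.cvtColor(im,cv2.COLOR_BGR2HSV)
print("crate c",[onz("top",p,.048)[:2].round(3) for p in[(374,180),(450,180),(451,260),(375,260)]])
go(.55,-.05,.36)
```

```text
cam [0.3100642  0.13380196 1.33974464]
zero [0.42748024 0.08103277 0.073     ] print [ 0.41602971 -0.08107895  0.073     ]
tri keys (array([0.4281339 , 0.08069657, 0.06660752]), np.float64(0.00018494620355908586)) (array([ 0.41638957, -0.08180028,  0.06882   ]), np.float64(3.138429724361053e-05))
pan [ 0.5818433  -0.01315255] [array([0.695, 0.094]), array([ 0.675, -0.14 ]), array([ 0.47 , -0.122]), array([0.487, 0.115])]
yaw y-axis -0.07740208035786438 keys yaw -0.07051650848586419
pin [ 0.56922781 -0.05068387  0.337     ] (array([ 0.56829172, -0.05017752,  0.34198974]), np.float64(0.0010374508046169762))
hinge [ 0.75322348 -0.03502978  0.291     ] (array([ 0.74894069, -0.03416585,  0.30379394]), np.float64(0.003047755963854107))
crate c [array([ 0.627, -0.192]), array([ 0.632, -0.456]), array([ 0.357, -0.446]), array([ 0.351, -0.19 ])]
t 0.2 pos [ 0.2222 -0.5838  0.2308] tool cm [-38.2 -49.6 -12.9] yaw -1.207 F [0.5 0.1 0.3] gap 0.0852 tilt [-0.     0.001]
```

Request:
{"fn": "apply_moves", "kwargs": {
  "travel": [
    [0,0,-3.6],
    [0,0,-3.6],
    [0,0,-3.6],
    [0,0,-3.6],
    [-3.5,-1.9,0],
    [-3.5,-1.9,0],
    [-3.5,-1.9,0],
    [-3.5,-1.9,0],
    [-3.5,-1.9,0],
    [-3.5,-1.9,0],
    [-3.5,-1.9,0],
    [0,0,0]
  ],
  "turn": [
    [0,0,0.11],
    [0,0,0.11],
    [0,0,0.11],
    [0,0,0.11],
    [0,0,0],
    [0,0,0],
    [0,0,0],
    [0,0,0],
    [0,0,0],
    [0,0,0],
    [0,0,0],
    [0,0,0]
  ],
  "jaw": [0,0,0,0,0,0,0,0,0,0,0,0],
  "grip_force": 20
}}

```text
t: 1.2
eef_pos: [0.3829, -0.3458, 0.3793]
orientation: [[-0.107, -0.994, -0.0], [-0.994, 0.107, 0.004], [-0.004, 0.001, -1.0]]
force: [0.5, 1.0, 0.1]
finger_gap: 0.0428
```

```bash
python3 -c "
from h import *
go(.569,-.0505,.37)"
```

```text
t 1.2 pos [ 0.3829 -0.3458  0.3793] tool cm [-31.3 -15.4   1. ] yaw -1.678 F [0.5 1.  0.1] gap 0.0428 tilt [-0.     0.004]
```

Request:
{"fn": "apply_moves", "kwargs": {
  "travel": [
    [-3.4,-1.7,0],
    [-3.4,-1.7,0],
    [-3.4,-1.7,0],
    [-3.4,-1.7,0],
    [-3.4,-1.7,0],
    [-3.4,-1.7,0],
    [-3.4,-1.7,0],
    [-3.4,-1.7,0],
    [-2.5,-1.3,0.5],
    [0,0,0]
  ],
  "turn": [
    [0,0,-0.03],
    [0,0,0],
    [0,0,0],
    [0,0,0],
    [0,0,0],
    [0,0,0],
    [0,0,0],
    [0,0,0],
    [0,0,0],
    [0,0,0]
  ],
  "jaw": [0,0,0,0,0,0,0,0,0,0]
}}

```text
t: 2.03
eef_pos: [0.5568, -0.0539, 0.3725]
orientation: [[-0.075, -0.997, -0.003], [-0.997, 0.075, 0.005], [-0.005, 0.003, -1.0]]
force: [-0.1, 0.6, -0.8]
finger_gap: 0.0426
```

```bash
python3 -c "
from h import *
go(.569,-.0505,.308)"
```

```text
t 2.0 pos [ 0.5568 -0.0539  0.3725] tool cm [-0.4 -1.2  6.5] yaw -1.646 F [-0.1  0.6 -0.8] gap 0.0426 tilt [-0.003  0.005]
```

Request:
{"fn": "apply_moves", "kwargs": {
  "travel": [
    [-0.4,-1.2,0],
    [0,0,2.0],
    [0,0,2.0],
    [0,0,2.0],
    [0,0,0.4],
    [0,0,0],
    [0,0,0],
    [0,0,0],
    [0,0,0],
    [0,0,0]
  ],
  "turn": [
    [0,0,0],
    [0,0,0],
    [0,0,0],
    [0,0,0],
    [0,0,0],
    [0,0,0],
    [0,0,0],
    [0,0,0],
    [0,0,0],
    [0,0,0]
  ],
  "jaw": [0,0,0,0,0,-1,-1,-1,-1,-1]
}}

```text
t: 2.87
eef_pos: [0.5699, -0.0498, 0.3065]
orientation: [[-0.069, -0.998, -0.003], [-0.998, 0.069, 0.005], [-0.005, 0.003, -1.0]]
force: [1.8, 1.3, -7.1]
finger_gap: 0.0134
```

Run:
```python
from h import *
go(.569,-.0505,.308)
s=observe();p=s["eef_pos"];R=s["orientation"];H=np.array([.752,-.0345])
r=p[:2]-H;L=np.hypot(*r);a=np.arctan2(r[1],r[0]);print(L,a)
q=p.copy()
for k in range(1,12):
    b=a+.115*k;n=np.array([*(H+L*np.r_[np.cos(b),np.sin(b)]),p[2]]);print(k,(R.T@(n-q)*100).round(2));q=n
```

```text
t 2.9 pos [ 0.5699 -0.0498  0.3065] tool cm [ 0.1  0.1 -0.2] yaw -1.64 F [ 1.8  1.3 -7.1] gap 0.0134 tilt [-0.003  0.005]
0.18274044134501477 -3.057685038415013
1 [ 2.05 -0.44 -0.01]
2 [ 1.99 -0.67 -0.01]
3 [ 1.9  -0.9  -0.01]
4 [ 1.78 -1.11 -0.01]
5 [ 1.65 -1.31 -0.01]
6 [ 1.48 -1.49 -0.01]
7 [ 1.3  -1.65 -0.01]
8 [ 1.11 -1.78 -0.01]
9 [ 0.9  -1.9  -0.01]
10 [ 0.67 -1.99 -0.01]
11 [ 0.44 -2.05 -0.01]
```

Request:
{"fn": "apply_moves", "kwargs": {
  "travel": [
    [2.0,-0.4,0],
    [2.0,-0.7,0],
    [1.9,-0.9,0],
    [1.8,-1.1,0],
    [1.6,-1.3,0],
    [1.5,-1.5,0],
    [1.3,-1.6,0],
    [1.1,-1.8,0],
    [0.9,-1.9,0],
    [0.7,-2.0,0],
    [0.4,-2.0,0],
    [0,0,0]
  ],
  "turn": [
    [0,0,0],
    [0,0,0],
    [0,0,0],
    [0,0,0],
    [0,0,0],
    [0,0,0],
    [0,0,0],
    [0,0,0],
    [0,0,0],
    [0,0,0],
    [0,0,0],
    [0,0,0]
  ],
  "jaw": [-1,-1,-1,-1,-1,-1,-1,-1,-1,-1,-1,-1]
}}

```text
t: 3.87
eef_pos: [0.7067, -0.2129, 0.3068]
orientation: [[-0.057, -0.998, -0.023], [-0.998, 0.057, 0.009], [-0.008, 0.024, -1.0]]
force: [0.6, 1.6, -4.6]
finger_gap: 0.0131
```

Run:
```python
from h import *
go(.708,-.215,.306)
p=observe()["eef_pos"];r=p[:2]-np.array([.752,-.0345]);print(np.hypot(*r),np.arctan2(r[1],r[0]))
```

```text
t 3.9 pos [ 0.7067 -0.2129  0.3068] tool cm [ 0.2 -0.1  0.1] yaw -1.628 F [ 0.6  1.6 -4.6] gap 0.0131 tilt [-0.023  0.009]
0.18409188892821585 -1.8191469529929125
```

Request:
{"fn": "apply_moves", "kwargs": {
  "travel": [
    [0,0,0],
    [0,0,0],
    [0,0,0],
    [0,0,-2.5],
    [0,0,-3],
    [0,0,-2],
    [-2.5,2.7,0],
    [-2.5,2.7,0],
    [-2.5,2.7,0],
    [-2.5,2.7,0],
    [-2.5,2.7,0],
    [-2.5,2.7,0]
  ],
  "turn": [
    [0,0,0],
    [0,0,0],
    [0,0,0],
    [0,0,0],
    [0,0,0],
    [0.023,0.008,0.013],
    [0,0,0],
    [0,0,0],
    [0,0,0],
    [0,0,0],
    [0,0,0],
    [0,0,0]
  ],
  "jaw": [0,0,0,0,0,0,-1,-1,-1,-1,-1,-1]
}}

```text
t: 4.87
eef_pos: [0.5514, -0.0534, 0.3898]
orientation: [[-0.088, -0.996, 0.021], [-0.996, 0.087, -0.01], [0.008, -0.022, -1.0]]
force: [0.2, 0.4, 0.8]
finger_gap: 0.0002
```

Run:
```python
from h import *
go(.428,.081,.12)
shot("top","t2.png",(185,90,475,280),2.7)
```

```text
t 4.9 pos [ 0.5514 -0.0534  0.3898] tool cm [-12.5  14.1  26.6] yaw -1.659 F [0.2 0.4 0.8] gap 0.0002 tilt [ 0.021 -0.01 ]
```

View pics/t2.png

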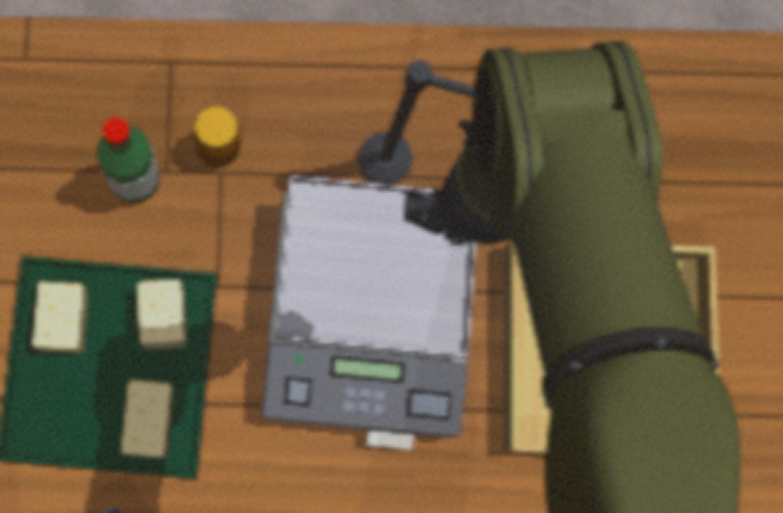

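Lamp is swung right (arm from (420,72) to the right), pan empty. On to the zero key.

Request:
{"fn": "apply_moves", "kwargs": {
  "travel": [
    [-2.5,2.8,0],
    [-2.5,2.8,0],
    [-2.5,2.8,0],
    [-2.5,2.8,0],
    [-2.4,2.8,0],
    [0,0,3.6],
    [0,0,3.6],
    [0,0,3.6],
    [0,0,3.6],
    [0,0,3.6],
    [0,0,3.6],
    [0,0,0]
  ],
  "turn": [
    [0,0,0],
    [-0.02,-0.008,-0.015],
    [0,0,0],
    [0,0,0],
    [0,0,0],
    [0,0,0],
    [0,0,0],
    [0,0,0],
    [0,0,0],
    [0,0,0],
    [0,0,0],
    [0,0,0]
  ],
  "jaw": [-1,-1,-1,-1,-1,-1,-1,-1,-1,-1,-1,-1]
}}

```text
t: 5.92
eef_pos: [0.4134, 0.0937, 0.1797]
orientation: [[-0.057, -0.998, 0.039], [-0.998, 0.058, 0.014], [-0.016, -0.038, -0.999]]
force: [-0.4, -0.4, 0.0]
finger_gap: -0.0004
```

```bash
python3 -c "
from h import *
go(.429,.081,.082)"
```

```text
t 5.9 pos [0.4134 0.0937 0.1797] tool cm [ 1.3 -1.3  9.8] yaw -1.628 F [-0.4 -0.4  0. ] gap -0.0004 tilt [0.039 0.014]
```

```bash
cat >> h.py <<'E'
def fix(yaw=-1.641):
    from scipy.spatial.transform import Rotation as Ro
    c,s=np.cos(yaw),np.sin(yaw);T=np.array([[c,s,0],[s,-c,0],[0,0,-1]])
    print("turn fix",Ro.from_matrix(observe()["orientation"].T@T).as_rotvec().round(3))
E
python3 -c "
from h import *
fix()"
```

```text
turn fix [-0.038  0.017  0.013]
```

Request:
{"fn": "apply_moves", "kwargs": {
  "travel": [
    [0,0,0],
    [0,0,0],
    [1.3,-1.3,0],
    [0,0,3],
    [0,0,3],
    [0,0,1.5],
    [0,0,0]
  ],
  "turn": [
    [-0.038,0.016,0.013],
    [0,0,0],
    [0,0,0],
    [0,0,0],
    [0,0,0],
    [0,0,0],
    [0,0,0]
  ],
  "jaw": [-1,-1,-1,-1,-1,-1,-1]
}}

```text
t: 6.5
eef_pos: [0.434, 0.0804, 0.1161]
orientation: [[-0.072, -0.997, 0.029], [-0.997, 0.073, 0.008], [-0.01, -0.028, -1.0]]
force: [-0.4, -0.4, 0.6]
finger_gap: -0.0003
```

```bash
python3 -c "
from h import *
go(.429,.081,.082);fix()"
```

```text
t 6.5 pos [0.434  0.0804 0.1161] tool cm [0.  0.6 3.4] yaw -1.643 F [-0.4 -0.4  0.6] gap -0.0003 tilt [0.029 0.008]
turn fix [-0.028  0.01  -0.002]
```

Request:
{"fn": "apply_moves", "kwargs": {
  "travel": [
    [0,0.5,0],
    [0,0,2.0],
    [0,0,1.5],
    [0,0,0.3],
    [0,0,0.3],
    [0,0,0.2],
    [0,0,0.2]
  ],
  "turn": [
    [-0.028,0.01,0],
    [-0.01,0.003,0],
    [0,0,0],
    [0,0,0],
    [0,0,0],
    [0,0,0],
    [0,0,0]
  ],
  "jaw": [-1,-1,-1,-1,-1,-1,-1]
}}

```text
t: 7.08
eef_pos: [0.4371, 0.0823, 0.0842]
orientation: [[-0.074, -0.997, 0.015], [-0.997, 0.074, 0.005], [-0.006, -0.014, -1.0]]
force: [-0.3, 0.7, -0.5]
finger_gap: -0.0004
```

```bash
python3 -c "
from h import *
go(.429,.081,.068);fix()"
```

```text
t 7.1 pos [0.4371 0.0823 0.0842] tool cm [0.2 0.8 1.6] yaw -1.645 F [-0.3  0.7 -0.5] gap -0.0004 tilt [0.015 0.005]
turn fix [-0.014  0.006 -0.004]
```

Request:
{"fn": "apply_moves", "kwargs": {
  "travel": [
    [0,0.8,0],
    [0,0,0],
    [0,0.1,0.7],
    [0,0,0.4],
    [0,0,0.4],
    [0,0,0.3],
    [0,0,0.3]
  ],
  "turn": [
    [-0.014,0.006,0],
    [0,0,0],
    [0,0,0],
    [0,0,0],
    [0,0,0],
    [0,0,0],
    [0,0,0]
  ],
  "jaw": [-1,-1,-1,-1,-1,-1,-1]
}}

```text
t: 7.67
eef_pos: [0.4294, 0.0833, 0.065]
orientation: [[-0.075, -0.997, 0.006], [-0.997, 0.075, 0.001], [-0.002, -0.006, -1.0]]
force: [-6.5, 0.4, 66.5]
finger_gap: -0.0
```

```bash
python3 -c "
from h import *
go(.429,.081,.068);fix()"
```

```text
t 7.7 pos [0.4294 0.0833 0.065 ] tool cm [ 0.2  0.  -0.3] yaw -1.646 F [-6.5  0.4 66.5] gap -0.0 tilt [0.006 0.001]
turn fix [-0.006  0.002 -0.005]
```

Request:
{"fn": "apply_moves", "kwargs": {
  "travel": [
    [0,0,0],
    [0,0,0],
    [0,0,0.05],
    [0,0,0.05],
    [0,0,0.05],
    [0,0,0.05],
    [0,0,0.05],
    [0,0,0.05]
  ],
  "turn": [
    [0,0,0],
    [0,0,0],
    [0,0,0],
    [0,0,0],
    [0,0,0],
    [0,0,0],
    [0,0,0],
    [0,0,0]
  ],
  "jaw": [-1,-1,-1,-1,-1,-1,-1,-1]
}}

```text
t: 8.33
eef_pos: [0.4293, 0.0833, 0.0663]
orientation: [[-0.073, -0.997, 0.012], [-0.997, 0.074, 0.001], [-0.002, -0.012, -1.0]]
force: [-0.9, 0.6, 14.8]
finger_gap: 0.0002
```

Request:
{"fn": "apply_moves", "kwargs": {
  "travel": [
    [0,0,0.06],
    [0,0,0.06],
    [0,0,0.06],
    [0,0,0.06],
    [0,0,0.06],
    [0,0,0.06],
    [0,0,0.06],
    [0,0,0.06],
    [0,0,0.06],
    [0,0,0.06],
    [0,0,0.06],
    [0,0,0.06]
  ],
  "turn": [
    [0,0,0],
    [0,0,0],
    [0,0,0],
    [0,0,0],
    [0,0,0],
    [0,0,0],
    [0,0,0],
    [0,0,0],
    [0,0,0],
    [0,0,0],
    [0,0,0],
    [0,0,0]
  ],
  "jaw": [-1,-1,-1,-1,-1,-1,-1,-1,-1,-1,-1,-1]
}}

```text
t: 9.33
eef_pos: [0.4293, 0.0833, 0.0662]
orientation: [[-0.072, -0.997, 0.022], [-0.997, 0.072, 0.001], [-0.003, -0.021, -1.0]]
force: [-0.9, 0.1, 16.0]
finger_gap: -0.0002
```

Request:
{"fn": "apply_moves", "kwargs": {
  "travel": [
    [0,0,0.06],
    [0,0,0.06],
    [0,0,0.06],
    [0,0,0.06],
    [0,0,0.06],
    [0,0,0.06],
    [0,0,0.06],
    [0,0,0.06],
    [0,0,0.06],
    [0,0,0.06],
    [0,0,0.06],
    [0,0,0.06]
  ],
  "turn": [
    [0,0,0],
    [0,0,0],
    [0,0,0],
    [0,0,0],
    [0,0,0],
    [0,0,0],
    [0,0,0],
    [0,0,0],
    [0,0,0],
    [0,0,0],
    [0,0,0],
    [0,0,0]
  ],
  "jaw": [-1,-1,-1,-1,-1,-1,-1,-1,-1,-1,-1,-1]
}}

```text
t: 10.33
eef_pos: [0.4293, 0.0833, 0.0661]
orientation: [[-0.071, -0.997, 0.031], [-0.997, 0.071, 0.002], [-0.004, -0.031, -1.0]]
force: [-1.3, 0.5, 15.0]
finger_gap: -0.0
```

Request:
{"fn": "apply_moves", "kwargs": {
  "travel": [
    [0,0,0.06],
    [0,0,0.06],
    [0,0,-3],
    [0,0,-3],
    [0,0,-3],
    [-3.5,0.9,0],
    [-3.5,0.9,0],
    [-3.5,0.9,0],
    [-3.5,0.9,0],
    [-3.5,0.9,0],
    [0,0,0],
    [0,0,0]
  ],
  "turn": [
    [0,0,0],
    [0,0,0],
    [0,0,0],
    [-0.03,0,0],
    [0,0,0],
    [0,0,0],
    [0,0,0],
    [0,0,0],
    [0,0,0],
    [0,0,0],
    [0,0,0],
    [0,0,0]
  ],
  "jaw": [-1,-1,-1,-1,-1,0.95,0.95,0.95,0.95,0.95,0.95,0.95],
  "grip_force": 40
}}

```text
t: 11.33
eef_pos: [0.3952, 0.262, 0.1544]
orientation: [[-0.089, -0.996, -0.008], [-0.996, 0.089, 0.001], [0.0, 0.008, -1.0]]
force: [0.3, -1.2, -0.1]
finger_gap: 0.0825
```

Run:
```python
from h import *
go(.395,.271,.018);fix()
im=shot("top","t3.png")
for o in pale(im):print(o)
```

```text
t 11.3 pos [0.3952 0.262  0.1544] tool cm [-0.9 -0.  13.6] yaw -1.659 F [ 0.3 -1.2 -0.1] gap 0.0825 tilt [-0.008  0.001]
turn fix [ 0.008 -0.    -0.018]
((236, 194, 18, 23), 0.528, 0.254, 0.077, 0.058, 2.2)
((197, 194, 19, 25), 0.52, 0.384, 0.083, 0.059, -2.0)
((387, 133, 38, 36), 0.725, -0.309, 0.13, 0.109, -51.4)
```

Request:
{"fn": "apply_moves", "kwargs": {
  "travel": [
    [-0.9,0,2],
    [0,0,3],
    [0,0,3],
    [0,0,3],
    [0,0,1.6],
    [0,0,0.9],
    [0,0,0],
    [0,0,0],
    [0,0,0],
    [0,0,0]
  ],
  "turn": [
    [0,0,-0.018],
    [0,0,0],
    [0,0,0],
    [0,0,0],
    [0,0,0],
    [0,0,0],
    [0,0,0],
    [0,0,0],
    [0,0,0],
    [0,0,0]
  ],
  "jaw": [1,1,1,1,1,1,1,-1,-1,-1]
}}

```text
t: 12.22
eef_pos: [0.4, 0.2654, 0.0153]
orientation: [[-0.082, -0.997, -0.005], [-0.997, 0.082, 0.004], [-0.003, 0.005, -1.0]]
force: [-0.1, 1.5, -0.2]
finger_gap: 0.0539
```

Run:
```python
from h import *
go(.395,.271,.018);fix()
x=np.array([.9975,-.0707]);y=np.array([.0707,.9975])
for s in(-.08,0,.08):print((np.array([.582,-.0135])+s*y).round(4))
```

```text
t 12.2 pos [0.4    0.2654 0.0153] tool cm [-0.5  0.5 -0.3] yaw -1.653 F [-0.1  1.5 -0.2] gap 0.0539 tilt [-0.005  0.004]
turn fix [ 0.005  0.003 -0.012]
[ 0.5763 -0.0933]
[ 0.582  -0.0135]
[0.5877 0.0663]
```

Request:
{"fn": "apply_moves", "kwargs": {
  "travel": [
    [0,0,-2],
    [0,0,-4],
    [0,0,-4],
    [0,0,-4],
    [0,0,-2],
    [3.2,-1.9,0],
    [3.2,-1.9,0],
    [3.2,-1.9,0],
    [3.2,-1.9,0],
    [3.2,-1.9,0],
    [3.2,-1.9,0],
    [3.2,-1.9,0]
  ],
  "turn": [
    [0,0,0],
    [0,0,0],
    [0,0,0],
    [0,0,0],
    [0,0,0],
    [0,0,0],
    [0,0,0],
    [0,0,0],
    [0,0,0],
    [0,0,0],
    [0,0,0],
    [0,0,0]
  ],
  "jaw": [-1,-1,-1,-1,-1,-1,-1,-1,-1,-1,-1,-1]
}}

```text
t: 13.22
eef_pos: [0.5176, 0.0316, 0.1933]
orientation: [[-0.06, -0.998, 0.009], [-0.998, 0.06, 0.014], [-0.014, -0.008, -1.0]]
force: [0.6, 0.8, -3.4]
finger_gap: 0.0538
```

```bash
python3 -c "
from h import *
go(.578,-.093,.098);fix()"
```

```text
t 13.2 pos [0.5176 0.0316 0.1933] tool cm [12.2 -6.7  9.4] yaw -1.631 F [ 0.6  0.8 -3.4] gap 0.0538 tilt [0.009 0.014]
turn fix [-0.008  0.014  0.01 ]
```

Request:
{"fn": "apply_moves", "kwargs": {
  "travel": [
    [3.0,-1.6,0],
    [3.0,-1.6,0],
    [3.0,-1.6,0],
    [2.6,-1.5,0],
    [0,0,0],
    [0,0,2.5],
    [0,0,2.5],
    [0,0,1.5],
    [0,0,0]
  ],
  "turn": [
    [0,0,0],
    [0,0,0],
    [0,0,0],
    [-0.008,0.014,0.01],
    [0,0,0],
    [0,0,0],
    [0,0,0],
    [0,0,0],
    [0,0,0]
  ],
  "jaw": [-1,-1,-1,-1,-1,-1,-1,-1,-1]
}}

```text
t: 13.97
eef_pos: [0.5736, -0.1172, 0.1331]
orientation: [[-0.098, -0.995, 0.008], [-0.995, 0.098, -0.015], [0.014, -0.009, -1.0]]
force: [-0.9, -0.2, -3.6]
finger_gap: 0.0537
```

```bash
python3 -c "
from h import *
go(.578,-.093,.098);fix()"
```

```text
t 14.0 pos [ 0.5736 -0.1172  0.1331] tool cm [-2.5 -0.2  3.5] yaw -1.669 F [-0.9 -0.2 -3.6] gap 0.0537 tilt [ 0.008 -0.015]
turn fix [-0.009 -0.014 -0.028]
```

Request:
{"fn": "apply_moves", "kwargs": {
  "travel": [
    [-2.5,-0.2,0],
    [0,0,0],
    [0,0,1.5],
    [0,0,1.2],
    [0,0,0.5],
    [0,0,0]
  ],
  "turn": [
    [-0.009,-0.014,-0.028],
    [0,0,0],
    [0,0,0],
    [0,0,0],
    [0,0,0],
    [0,0,0]
  ],
  "jaw": [-1,-1,-1,-1,-1,-1]
}}

```text
t: 14.47
eef_pos: [0.5781, -0.0901, 0.1055]
orientation: [[-0.067, -0.998, 0.003], [-0.998, 0.067, -0.0], [-0.0, -0.003, -1.0]]
force: [0.5, 0.2, -1.9]
finger_gap: 0.0534
```

```bash
python3 -c "
from h import *
go(.578,-.093,.098);fix()"
```

```text
t 14.5 pos [ 0.5781 -0.0901  0.1055] tool cm [ 0.3 -0.   0.8] yaw -1.638 F [ 0.5  0.2 -1.9] gap 0.0534 tilt [ 0.003 -0.   ]
turn fix [-0.003  0.     0.003]
```

Request:
{"fn": "apply_moves", "kwargs": {
  "travel": [
    [0.3,0,0.4],
    [0,0,0.3],
    [0,0,0],
    [0,0,0],
    [0,0,0],
    [0,0,0],
    [0,0,-2],
    [0,0,-3.5],
    [0,0,-2.5],
    [0,0,0]
  ],
  "turn": [
    [0,0,0],
    [0,0,0],
    [0,0,0],
    [0,0,0],
    [0,0,0],
    [0,0,0],
    [0,0,0],
    [0,0,0],
    [0,0,0],
    [0,0,0]
  ],
  "jaw": [-1,-1,-1,0.7,0.7,0.7,0.7,0.7,0.7,0.7]
}}

```text
t: 15.3
eef_pos: [0.5791, -0.094, 0.1838]
orientation: [[-0.068, -0.998, 0.007], [-0.998, 0.068, -0.001], [0.0, -0.007, -1.0]]
force: [0.6, 0.0, 0.3]
finger_gap: 0.0725
```

Request:
{"fn": "apply_moves", "kwargs": {
  "travel": [
    [-3.4,0.7,0],
    [-3.4,0.7,0],
    [-3.4,0.7,0],
    [-3.4,0.7,0],
    [-3.4,0.7,0],
    [-3.4,0.7,0],
    [-3.4,0.7,0],
    [-3.4,0.7,0],
    [-3.4,0.7,0],
    [-1.5,0,0],
    [0,0,0],
    [0,0,0]
  ],
  "turn": [
    [0,0,0],
    [0,0,0],
    [0,0,0],
    [0,0,0],
    [0,0,0],
    [0,0,0],
    [0,0,0],
    [0,0,0],
    [0,0,0],
    [0,0,0],
    [0,0,0],
    [0,0,0]
  ],
  "jaw": [1,1,1,1,1,1,1,1,1,1,1,1]
}}

```text
t: 16.3
eef_pos: [0.5416, 0.2423, 0.1827]
orientation: [[-0.077, -0.997, 0.018], [-0.997, 0.077, -0.001], [0.0, -0.018, -1.0]]
force: [-0.1, -0.5, -0.6]
finger_gap: 0.0855
```

Run:
```python
from h import *
go(.532,.256,.017);fix(-1.57)
im=shot("top","t4.png",(185,90,475,280),2.7)
for o in pale(im,.13):print(o)
```

```text
t 16.3 pos [0.5416 0.2423 0.1827] tool cm [-1.3  1.4 16.5] yaw -1.648 F [-0.1 -0.5 -0.6] gap 0.0855 tilt [ 0.018 -0.001]
turn fix [-0.018 -0.001 -0.078]
((203, 361, 13, 26), -0.0, 0.335, 0.072, 0.036, 3.0)
((198, 194, 18, 25), 0.509, 0.369, 0.078, 0.053, -0.4)
((342, 176, 18, 30), 0.571, -0.095, 0.095, 0.055, -0.7)
((386, 133, 38, 36), 0.7, -0.282, 0.123, 0.103, -52.6)
```

View pics/t4.png

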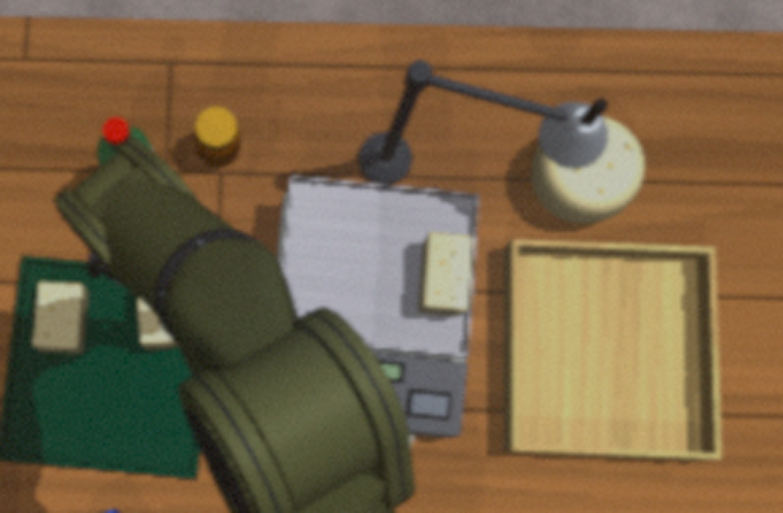

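Block 1 lies on the pan's right part (447,270); lamp stands clear over the wheel; the crate is empty.

Request:
{"fn": "apply_moves", "kwargs": {
  "travel": [
    [-1.3,1.4,2.5],
    [0,0,2.5],
    [0,0,3],
    [0,0,3],
    [0,0,0]
  ],
  "turn": [
    [-0.018,0,-0.1],
    [0,0,0],
    [0,0,0],
    [0,0,0],
    [0,0,0]
  ],
  "jaw": [1,1,1,1,1]
}}

```text
t: 16.77
eef_pos: [0.5351, 0.2452, 0.0713]
orientation: [[0.013, -1.0, 0.008], [-1.0, -0.013, -0.005], [0.005, -0.008, -1.0]]
force: [0.2, -0.8, -0.8]
finger_gap: 0.0859
```

Run:
```python
from h import *
go(.532,.256,.017);fix(-1.54)
```

```text
t 16.8 pos [0.5351 0.2452 0.0713] tool cm [-1.1  0.3  5.4] yaw -1.558 F [ 0.2 -0.8 -0.8] gap 0.0859 tilt [ 0.008 -0.005]
turn fix [-0.008 -0.005 -0.018]
```

Request:
{"fn": "apply_moves", "kwargs": {
  "travel": [
    [-1.1,0.3,0],
    [0,0,0],
    [0,0,2.5],
    [0,0,2.3],
    [0,0,0.2],
    [0,0,0],
    [0,0,0],
    [0,0,0],
    [0,0,0]
  ],
  "turn": [
    [0,0,-0.015],
    [0,0,0],
    [0,0,0],
    [0,0,0],
    [0,0,0],
    [0,0,0],
    [0,0,0],
    [0,0,0],
    [0,0,0]
  ],
  "jaw": [1,1,1,1,1,-1,-1,-1,-1]
}}

```text
t: 17.52
eef_pos: [0.5414, 0.2554, 0.0336]
orientation: [[0.021, -0.999, 0.025], [-1.0, -0.021, 0.002], [-0.001, -0.025, -1.0]]
force: [-0.0, -1.0, -3.5]
finger_gap: 0.0555
```

Run:
```python
from h import *
go(.583,-.0135,.16);fix(-1.641)
```

```text
t 17.5 pos [0.5414 0.2554 0.0336] tool cm [ 27.   -3.9 -12.6] yaw -1.549 F [-0.  -1.  -3.5] gap 0.0555 tilt [0.025 0.002]
turn fix [-0.024  0.002  0.092]
```

Request:
{"fn": "apply_moves", "kwargs": {
  "travel": [
    [0,0,0],
    [0,0,0],
    [0,0,0],
    [0,0.9,0],
    [0,0,1.2],
    [0,0,0.7],
    [0,0,0],
    [0,0,0],
    [0,0,0],
    [0,0,0],
    [0,0,0]
  ],
  "turn": [
    [0,0,0],
    [0,0,0],
    [-0.024,0,0],
    [0,0,0],
    [0,0,0],
    [0,0,0],
    [0,0,0],
    [0,0,0],
    [0,0,0],
    [0,0,0],
    [0,0,0]
  ],
  "jaw": [0.8,0.8,0.8,0.8,0.8,0.8,0.8,-1,-1,-1,-1]
}}

```text
t: 18.43
eef_pos: [0.5355, 0.2553, 0.0166]
orientation: [[0.021, -1.0, 0.006], [-1.0, -0.021, 0.002], [-0.002, -0.006, -1.0]]
force: [0.4, -0.0, 0.1]
finger_gap: 0.0558
```

Run:
```python
from h import *
go(.583,-.0135,.16);fix(-1.641)
```

```text
t 18.4 pos [0.5355 0.2553 0.0166] tool cm [ 26.9  -4.3 -14.4] yaw -1.55 F [ 0.4 -0.   0.1] gap 0.0558 tilt [0.006 0.002]
turn fix [-0.006  0.002  0.091]
```

Request:
{"fn": "apply_moves", "kwargs": {
  "travel": [
    [0,0,-2],
    [0,0,-4],
    [0,0,-4],
    [0,0,-3.5],
    [3,-0.8,0],
    [3,-0.8,0],
    [3,-0.7,0],
    [3,-0.7,0],
    [3,-0.7,0],
    [3,-0.7,0],
    [2,0,0],
    [0,0,0]
  ],
  "turn": [
    [0,0,0],
    [0,0,0],
    [0,0,0.045],
    [0,0,0.045],
    [0,0,0],
    [0,0,0],
    [0,0,0],
    [0,0,0],
    [0,0,0],
    [0,0,0],
    [0,0,0],
    [0,0,0]
  ],
  "jaw": [-1,-1,-1,-1,-1,-1,-1,-1,-1,-1,-1,-1]
}}

```text
t: 19.43
eef_pos: [0.5635, 0.0457, 0.1532]
orientation: [[-0.066, -0.998, -0.0], [-0.998, 0.066, 0.001], [-0.001, 0.0, -1.0]]
force: [-0.4, -0.1, -2.7]
finger_gap: 0.0558
```

Run:
```python
from h import *
go(.583,-.0135,.098);fix(-1.641)
```

```text
t 19.4 pos [0.5635 0.0457 0.1532] tool cm [ 5.8 -2.3  5.5] yaw -1.637 F [-0.4 -0.1 -2.7] gap 0.0558 tilt [-0.     0.001]
turn fix [0.    0.001 0.004]
```

Request:
{"fn": "apply_moves", "kwargs": {
  "travel": [
    [2.6,-1.1,0],
    [2.6,-1.1,0],
    [0.4,0,0],
    [0,0,1.5],
    [0,0,2],
    [0,0,1],
    [0,0,0]
  ],
  "turn": [
    [0,0,0],
    [0,0,0],
    [0,0,0],
    [0,0,0],
    [0,0,0],
    [0,0,0],
    [0,0,0]
  ],
  "jaw": [-1,-1,-1,-1,-1,-1,-1]
}}

```text
t: 20.02
eef_pos: [0.5811, -0.0167, 0.105]
orientation: [[-0.072, -0.997, -0.002], [-0.997, 0.072, 0.0], [-0.0, 0.002, -1.0]]
force: [-1.1, 0.4, -3.0]
finger_gap: 0.0561
```

Run:
```python
from h import *
go(.583,-.0135,.098);fix(-1.641)
```

```text
t 20.0 pos [ 0.5811 -0.0167  0.105 ] tool cm [-0.3 -0.2  0.7] yaw -1.643 F [-1.1  0.4 -3. ] gap 0.0561 tilt [-0.002  0.   ]
turn fix [ 0.002  0.    -0.002]
```

Request:
{"fn": "apply_moves", "kwargs": {
  "travel": [
    [-0.3,-0.2,0.4],
    [0,0,0.2],
    [0,0,0],
    [0,0,0],
    [0,0,0],
    [0,0,0],
    [0,0,-2],
    [0,0,-3.5],
    [0,0,-2.5],
    [0,0,0]
  ],
  "turn": [
    [0,0,0],
    [0,0,0],
    [0,0,0],
    [0,0,0],
    [0,0,0],
    [0,0,0],
    [0,0,0],
    [0,0,0],
    [0,0,0],
    [0,0,0]
  ],
  "jaw": [-1,-1,-1,0.5,0.5,0.5,0.5,0.5,0.5,0.5]
}}

```text
t: 20.85
eef_pos: [0.5856, -0.0096, 0.1852]
orientation: [[-0.067, -0.998, 0.002], [-0.998, 0.067, 0.003], [-0.003, -0.002, -1.0]]
force: [0.2, -0.8, 0.3]
finger_gap: 0.0639
```

Request:
{"fn": "apply_moves", "kwargs": {
  "travel": [
    [-3.4,0.7,0],
    [-3.4,0.7,0],
    [-3.4,0.7,0],
    [-3.4,0.7,0],
    [-3.4,0.7,0],
    [-3.4,0.7,0],
    [-3.4,0.7,0],
    [-3.4,0.8,0],
    [-3.4,0.8,0],
    [-3.4,0.8,0],
    [-3,0.8,0],
    [0,0,0]
  ],
  "turn": [
    [0,0,0],
    [0,0,0],
    [0,0,0],
    [0,0,0],
    [0,0,0],
    [0,0,0],
    [0,0,0],
    [0,0,0],
    [0,0,0],
    [0,0,0],
    [0,0,0],
    [0,0,0]
  ],
  "jaw": [1,1,1,1,1,1,1,1,1,1,1,1]
}}

```text
t: 21.85
eef_pos: [0.5342, 0.3777, 0.1873]
orientation: [[-0.081, -0.997, 0.016], [-0.997, 0.081, 0.004], [-0.005, -0.015, -1.0]]
force: [-0.3, 0.5, -0.5]
finger_gap: 0.0853
```

Run:
```python
from h import *
go(.524,.388,.017);fix(-1.61)
im=shot("scene","s5.png",(140,120,380,300),3.3)
im=cv2.cvtColor(camera("top"),cv2.COLOR_RGB2BGR)
for o in pale(im,.13):print(o)
```

```text
t 21.9 pos [0.5342 0.3777 0.1873] tool cm [-0.9  1.4 17. ] yaw -1.652 F [-0.3  0.5 -0.5] gap 0.0853 tilt [0.016 0.004]
turn fix [-0.015  0.005 -0.042]
((203, 360, 13, 26), 0.002, 0.335, 0.072, 0.036, 3.0)
((342, 176, 18, 29), 0.572, -0.095, 0.093, 0.055, -0.7)
((317, 175, 18, 25), 0.58, -0.014, 0.08, 0.055, 0.3)
((387, 133, 38, 36), 0.7, -0.283, 0.123, 0.103, -51.4)
```

View pics/s5.png

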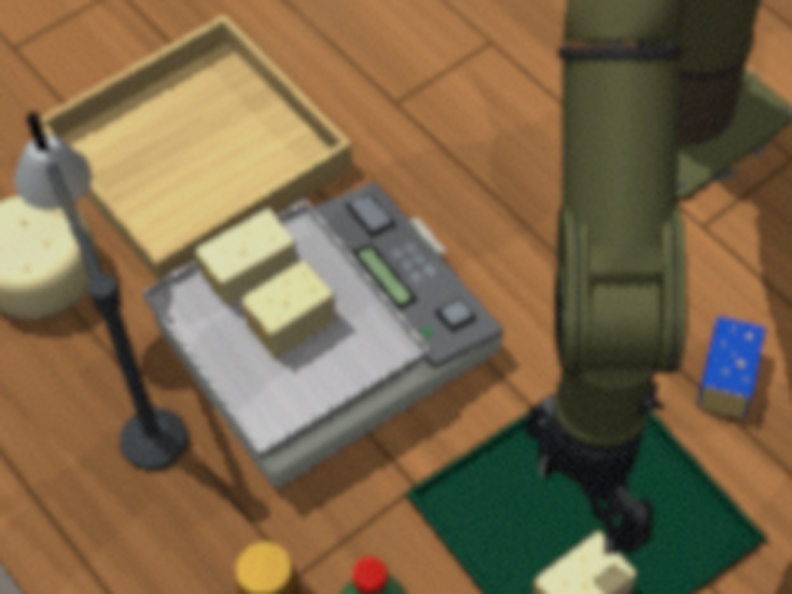

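Two blocks lie on the pan ((245,255), (290,305)); the third (590,575) is still in its place in the tray beneath the gripper.

Request:
{"fn": "apply_moves", "kwargs": {
  "travel": [
    [-0.9,1.4,2],
    [0,0,2.5],
    [0,0,3],
    [0,0,3],
    [0,0,0],
    [0,0,0]
  ],
  "turn": [
    [-0.015,0.005,-0.042],
    [0,0,0],
    [0,0,0],
    [0,0,0],
    [0,0,0],
    [0,0,0]
  ],
  "jaw": [1,1,1,1,1,1]
}}

```text
t: 22.45
eef_pos: [0.5316, 0.3695, 0.0808]
orientation: [[-0.055, -0.998, 0.01], [-0.998, 0.055, -0.013], [0.012, -0.01, -1.0]]
force: [1.2, -0.1, 0.6]
finger_gap: 0.0856
```

Run:
```python
from h import *
go(.524,.388,.017);fix(-1.61)
```

```text
t 22.4 pos [0.5316 0.3695 0.0808] tool cm [-1.9  0.9  6.4] yaw -1.626 F [ 1.2 -0.1  0.6] gap 0.0856 tilt [ 0.01  -0.013]
turn fix [-0.01  -0.012 -0.016]
```

Request:
{"fn": "apply_moves", "kwargs": {
  "travel": [
    [-1.9,0.9,0],
    [0,0,0],
    [0,0,2],
    [0,0,2.5],
    [0,0,0]
  ],
  "turn": [
    [0,-0.01,0],
    [0,0,0],
    [0,0,0],
    [0,0,0],
    [0,0,0]
  ],
  "jaw": [1,1,1,1,1]
}}

```text
t: 22.87
eef_pos: [0.5319, 0.3864, 0.0441]
orientation: [[-0.063, -0.998, 0.022], [-0.998, 0.063, 0.002], [-0.003, -0.022, -1.0]]
force: [-1.3, 0.2, -1.0]
finger_gap: 0.0856
```

Run:
```python
from h import *
go(.524,.388,.017);fix(-1.61)
```

```text
t 22.9 pos [0.5319 0.3864 0.0441] tool cm [-0.1  0.9  2.7] yaw -1.634 F [-1.3  0.2 -1. ] gap 0.0856 tilt [0.022 0.002]
turn fix [-0.022  0.003 -0.024]
```

Request:
{"fn": "apply_moves", "kwargs": {
  "travel": [
    [0,0.9,0.5],
    [0,0,1.5],
    [0,0,0.9],
    [0,0,0],
    [0,0,0],
    [0,0,0],
    [0,0,0],
    [0,0,0]
  ],
  "turn": [
    [-0.022,0,-0.02],
    [0,0,0],
    [0,0,0],
    [0,0,0],
    [0,0,0],
    [0,0,0],
    [0,0,0],
    [0,0,0]
  ],
  "jaw": [1,1,1,1,-1,-1,-1,-1]
}}

```text
t: 23.53
eef_pos: [0.527, 0.3875, 0.0201]
orientation: [[-0.044, -0.999, 0.006], [-0.999, 0.044, 0.008], [-0.008, -0.005, -1.0]]
force: [-0.3, -0.1, -3.8]
finger_gap: 0.0577
```

Run:
```python
from h import *
go(.588,.069,.165);fix()
```

```text
t 23.5 pos [0.527  0.3875 0.0201] tool cm [ 31.4  -7.6 -14.7] yaw -1.615 F [-0.3 -0.1 -3.8] gap 0.0577 tilt [0.006 0.008]
turn fix [-0.005  0.008  0.026]
```

Request:
{"fn": "apply_moves", "kwargs": {
  "travel": [
    [0,0,-2],
    [0,0,-4],
    [0,0,-4],
    [0,0,-3.5],
    [3,-0.7,0],
    [3,-0.7,0],
    [3,-0.7,0],
    [3,-0.7,0],
    [3,-0.7,0],
    [3,-0.7,0],
    [3,-0.7,0],
    [3,-0.7,0]
  ],
  "turn": [
    [0,0,0],
    [0,0,0],
    [0,0,0.026],
    [0,0,0],
    [0,0,0],
    [0,0,0],
    [0,0,0],
    [0,0,0],
    [0,0,0],
    [0,0,0],
    [0,0,0],
    [0,0,0]
  ],
  "jaw": [-1,-1,-1,-1,-1,-1,-1,-1,-1,-1,-1,-1]
}}

```text
t: 24.53
eef_pos: [0.5617, 0.1464, 0.1576]
orientation: [[-0.051, -0.999, 0.001], [-0.999, 0.051, 0.015], [-0.015, -0.0, -1.0]]
force: [1.6, 0.8, -2.5]
finger_gap: 0.0575
```

Run:
```python
from h import *
go(.588,.067,.101);fix()
```

```text
t 24.5 pos [0.5617 0.1464 0.1576] tool cm [ 7.9 -3.   5.5] yaw -1.621 F [ 1.6  0.8 -2.5] gap 0.0575 tilt [0.001 0.015]
turn fix [-0.     0.015  0.02 ]
```

Request:
{"fn": "apply_moves", "kwargs": {
  "travel": [
    [2.0,-1.2,0],
    [2.0,-1.0,0],
    [1.8,-0.5,0],
    [0,0,0],
    [0,0,1.0],
    [0,0,1],
    [0,0,0]
  ],
  "turn": [
    [0,0,0.01],
    [0,0,0],
    [0,0,0],
    [0,0,0],
    [0,0,0],
    [0,0,0],
    [0,0,0]
  ],
  "jaw": [-1,-1,-1,-1,-1,-1,-1]
}}

```text
t: 25.12
eef_pos: [0.5849, 0.0701, 0.1338]
orientation: [[-0.076, -0.997, -0.003], [-0.997, 0.076, 0.005], [-0.004, 0.003, -1.0]]
force: [-0.7, 1.0, -3.1]
finger_gap: 0.0572
```

Run:
```python
from h import *
go(.588,.067,.101);fix()
```

```text
t 25.1 pos [0.5849 0.0701 0.1338] tool cm [ 0.3 -0.3  3.3] yaw -1.647 F [-0.7  1.  -3.1] gap 0.0572 tilt [-0.003  0.005]
turn fix [ 0.003  0.004 -0.006]
```

Request:
{"fn": "apply_moves", "kwargs": {
  "travel": [
    [0.2,-0.3,1],
    [0,0,1],
    [0,0,0.8],
    [0,0,0.3],
    [0,0,0]
  ],
  "turn": [
    [0,0,0],
    [0,0,0],
    [0,0,0],
    [0,0,0],
    [0,0,0]
  ],
  "jaw": [-1,-1,-1,-1,-1]
}}

```text
t: 25.53
eef_pos: [0.5868, 0.072, 0.1007]
orientation: [[-0.07, -0.998, -0.004], [-0.998, 0.07, 0.005], [-0.004, 0.004, -1.0]]
force: [-0.3, -2.3, 5.3]
finger_gap: 0.0569
```

Run:
```python
from h import *
go(.588,.067,.101);fix()
```

```text
t 25.5 pos [0.5868 0.072  0.1007] tool cm [ 0.5 -0.2 -0. ] yaw -1.641 F [-0.3 -2.3  5.3] gap 0.0569 tilt [-0.004  0.005]
turn fix [0.004 0.004 0.   ]
```

Request:
{"fn": "apply_moves", "kwargs": {
  "travel": [
    [0,0,-0.5],
    [0.9,0,0],
    [0,0,0],
    [0,0,0.4],
    [0,0,0.2],
    [0,0,0]
  ],
  "turn": [
    [0,0,0],
    [0,0,0],
    [0,0,0],
    [0,0,0],
    [0,0,0],
    [0,0,0]
  ],
  "jaw": [-1,-1,-1,-1,-1,-1]
}}

```text
t: 26.03
eef_pos: [0.586, 0.0631, 0.1008]
orientation: [[-0.068, -0.998, -0.003], [-0.998, 0.068, 0.004], [-0.004, 0.003, -1.0]]
force: [0.7, -0.3, -3.0]
finger_gap: 0.0576
```

Run:
```python
from h import *
go(.588,.067,.101);fix()
```

```text
t 26.0 pos [0.586  0.0631 0.1008] tool cm [-0.4 -0.2 -0. ] yaw -1.639 F [ 0.7 -0.3 -3. ] gap 0.0576 tilt [-0.003  0.004]
turn fix [0.003 0.004 0.002]
```

Request:
{"fn": "apply_moves", "kwargs": {
  "travel": [
    [0,0,0.3],
    [0,0,0],
    [0,0,0],
    [0,0,0],
    [0,0,0],
    [0,0,-2],
    [0,0,-3.5],
    [0,0,-3.5],
    [0,0,0],
    [0,3,0],
    [0,3,0],
    [0,3,0]
  ],
  "turn": [
    [0,0,0],
    [0,0,0],
    [0,0,0],
    [0,0,0],
    [0,0,0],
    [0,0,0],
    [0,0,0],
    [0,0,0],
    [0,0,0],
    [0,0,0],
    [0,0,0],
    [0,0,0]
  ],
  "jaw": [-1,-1,0.5,0.5,0.5,0.5,0.5,0.5,-1,-1,-1,-1]
}}

```text
t: 27.03
eef_pos: [0.503, 0.0706, 0.1921]
orientation: [[-0.072, -0.997, 0.009], [-0.997, 0.072, 0.01], [-0.01, -0.008, -1.0]]
force: [1.0, 0.4, -0.6]
finger_gap: 0.0156
```

Request:
{"fn": "apply_moves", "kwargs": {
  "travel": [
    [2.5,1.2,0],
    [2.5,1.2,0],
    [2.5,1.0,0],
    [2.5,0.6,0],
    [2.5,0.5,0],
    [0,0,0],
    [0,0,0],
    [0,0,0]
  ],
  "turn": [
    [0,0,0],
    [0,0,0],
    [0,0,0],
    [0,0,0],
    [0,0,0],
    [0,0,0],
    [0,0,0],
    [0,0,0]
  ],
  "jaw": [-1,-1,-1,-1,-1,-1,-1,-1]
}}

```text
t: 27.7
eef_pos: [0.44, -0.0521, 0.1882]
orientation: [[-0.064, -0.998, 0.003], [-0.998, 0.064, 0.013], [-0.013, -0.002, -1.0]]
force: [1.1, -0.3, -0.1]
finger_gap: -0.0001
```

Run:
```python
from h import *
go(.418,-.081,.08);fix()
shot("scene","s6.png",(140,120,380,300),3.3)
im=cv2.cvtColor(camera("top"),cv2.COLOR_RGB2BGR)
for o in pale(im,.13):print(o)
```

```text
t 27.7 pos [ 0.44   -0.0521  0.1882] tool cm [ 3.2  2.  10.8] yaw -1.634 F [ 1.1 -0.3 -0.1] gap -0.0001 tilt [0.003 0.013]
turn fix [-0.002  0.013  0.006]
((342, 176, 19, 24), 0.58, -0.096, 0.077, 0.059, -0.3)
((316, 175, 19, 26), 0.578, -0.012, 0.083, 0.058, -0.1)
((292, 173, 20, 28), 0.58, 0.063, 0.086, 0.061, -3.4)
((387, 133, 37, 36), 0.7, -0.282, 0.125, 0.103, -51.4)
```

View pics/s6.png

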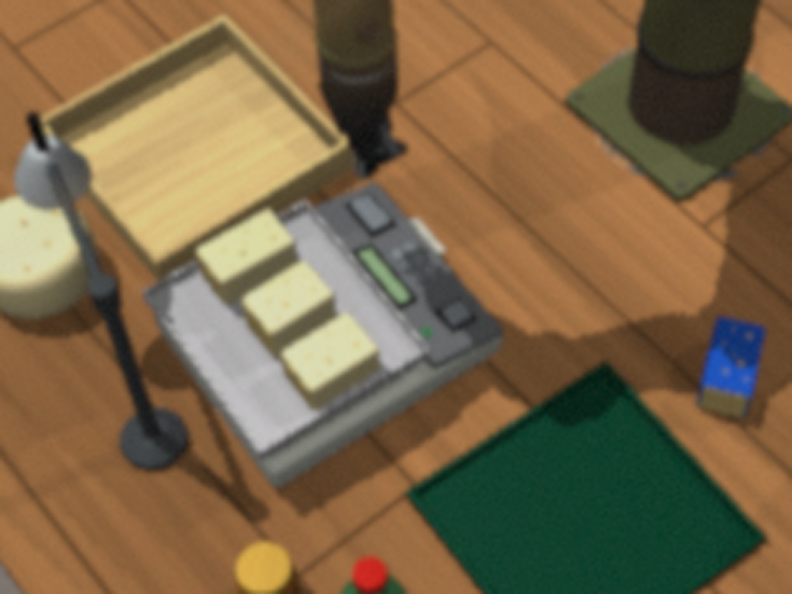

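All three blocks lie flat on the pan ((245,250), (290,305), (330,355)) and the tray is empty. Print key next.

Request:
{"fn": "apply_moves", "kwargs": {
  "travel": [
    [1.6,1,0],
    [1.6,1,0],
    [0,0,0],
    [0,0,3],
    [0,0,3],
    [0,0,1.5],
    [0,0,0]
  ],
  "turn": [
    [0,0.01,0],
    [0,0,0],
    [0,0,0],
    [0,0,0],
    [0,0,0],
    [0,0,0],
    [0,0,0]
  ],
  "jaw": [-1,-1,-1,-1,-1,-1,-1]
}}

```text
t: 28.38
eef_pos: [0.4228, -0.0789, 0.1122]
orientation: [[-0.053, -0.999, 0.014], [-0.999, 0.053, 0.004], [-0.005, -0.013, -1.0]]
force: [-0.7, -0.5, -0.3]
finger_gap: -0.0002
```

Run:
```python
from h import *
go(.418,-.081,.072);fix()
```

```text
t 28.4 pos [ 0.4228 -0.0789  0.1122] tool cm [0.3 0.5 4. ] yaw -1.623 F [-0.7 -0.5 -0.3] gap -0.0002 tilt [0.014 0.004]
turn fix [-0.013  0.005  0.018]
```

Request:
{"fn": "apply_moves", "kwargs": {
  "travel": [
    [0.2,0.6,1],
    [0,0,1.3],
    [0,0,1.2],
    [0,0,0.2],
    [0,0,0.2],
    [0,0,0.2],
    [0,0,0.1],
    [0,0,0.1],
    [0,0,0.1]
  ],
  "turn": [
    [-0.013,0,0.01],
    [0,0,0],
    [0,0,0],
    [0,0,0],
    [0,0,0],
    [0,0,0],
    [0,0,0],
    [0,0,0],
    [0,0,0]
  ],
  "jaw": [-1,-1,-1,-1,-1,-1,-1,-1,-1]
}}

```text
t: 29.13
eef_pos: [0.4203, -0.0775, 0.0709]
orientation: [[-0.057, -0.998, 0.007], [-0.998, 0.057, 0.005], [-0.006, -0.006, -1.0]]
force: [-0.4, 0.5, 1.8]
finger_gap: 0.0
```

Run:
```python
from h import *
go(.418,-.081,.066);fix()
```

```text
t 29.1 pos [ 0.4203 -0.0775  0.0709] tool cm [0.4 0.2 0.5] yaw -1.628 F [-0.4  0.5  1.8] gap 0.0 tilt [0.007 0.005]
turn fix [-0.006  0.006  0.013]
```

Request:
{"fn": "apply_moves", "kwargs": {
  "travel": [
    [0,0,0.25],
    [0,0,0.25],
    [0,0,0.15],
    [0,0,0.1],
    [0,0,0.08],
    [0,0,0.08],
    [0,0,0.08],
    [0,0,0.08]
  ],
  "turn": [
    [0,0,0],
    [0,0,0],
    [0,0,0],
    [0,0,0],
    [0,0,0],
    [0,0,0],
    [0,0,0],
    [0,0,0]
  ],
  "jaw": [-1,-1,-1,-1,-1,-1,-1,-1]
}}

```text
t: 29.8
eef_pos: [0.4209, -0.0775, 0.067]
orientation: [[-0.056, -0.998, 0.017], [-0.998, 0.056, 0.004], [-0.005, -0.017, -1.0]]
force: [-1.7, 0.3, 14.3]
finger_gap: -0.0001
```

Fully down (14 N). Hold over 3 s.

Request:
{"fn": "apply_moves", "kwargs": {
  "travel": [
    [0,0,0.06],
    [0,0,0.06],
    [0,0,0.06],
    [0,0,0.06],
    [0,0,0.06],
    [0,0,0.06],
    [0,0,0.06],
    [0,0,0.06],
    [0,0,0.06],
    [0,0,0.06],
    [0,0,0.06],
    [0,0,0.06]
  ],
  "turn": [
    [0,0,0],
    [0,0,0],
    [0,0,0],
    [0,0,0],
    [0,0,0],
    [0,0,0],
    [0,0,0],
    [0,0,0],
    [0,0,0],
    [0,0,0],
    [0,0,0],
    [0,0,0]
  ],
  "jaw": [-1,-1,-1,-1,-1,-1,-1,-1,-1,-1,-1,-1]
}}

```text
t: 30.8
eef_pos: [0.4209, -0.0775, 0.067]
orientation: [[-0.056, -0.998, 0.027], [-0.998, 0.056, 0.002], [-0.003, -0.027, -1.0]]
force: [-1.7, -0.2, 12.1]
finger_gap: -0.0
```

Request:
{"fn": "apply_moves", "kwargs": {
  "travel": [
    [0,0,0.06],
    [0,0,0.06],
    [0,0,0.06],
    [0,0,0.06],
    [0,0,0.06],
    [0,0,0.06],
    [0,0,0.06],
    [0,0,0.06],
    [0,0,0.06],
    [0,0,0.06],
    [0,0,0.06],
    [0,0,0.06]
  ],
  "turn": [
    [0,0,0],
    [0,0,0],
    [0,0,0],
    [0,0,0],
    [0,0,0],
    [0,0,0],
    [0,0,0],
    [0,0,0],
    [0,0,0],
    [0,0,0],
    [0,0,0],
    [0,0,0]
  ],
  "jaw": [-1,-1,-1,-1,-1,-1,-1,-1,-1,-1,-1,-1]
}}

```text
t: 31.8
eef_pos: [0.4209, -0.0775, 0.0671]
orientation: [[-0.054, -0.998, 0.032], [-0.999, 0.054, 0.003], [-0.005, -0.032, -0.999]]
force: [-1.3, -0.7, 10.2]
finger_gap: 0.0002
```

Request:
{"fn": "apply_moves", "kwargs": {
  "travel": [
    [0,0,0.06],
    [0,0,0.06],
    [0,0,0.06],
    [0,0,0.06],
    [0,0,0.06],
    [0,0,0.06],
    [0,0,0.06],
    [0,0,0.06],
    [0,0,0.06],
    [0,0,0.06],
    [0,0,0.06],
    [0,0,0.06]
  ],
  "turn": [
    [0,0,0],
    [0,0,0],
    [0,0,0],
    [0,0,0],
    [0,0,0],
    [0,0,0],
    [0,0,0],
    [0,0,0],
    [0,0,0],
    [0,0,0],
    [0,0,0],
    [0,0,0]
  ],
  "jaw": [-1,-1,-1,-1,-1,-1,-1,-1,-1,-1,-1,-1]
}}

```text
t: 32.8
eef_pos: [0.4209, -0.0775, 0.067]
orientation: [[-0.054, -0.998, 0.033], [-0.998, 0.055, 0.005], [-0.007, -0.032, -0.999]]
force: [-1.6, -0.0, 9.6]
finger_gap: -0.0003
```

Run:
```python
from h import *
im=cv2.cvtColor(camera("top"),cv2.COLOR_RGB2BGR)
for o in pale(im,.13):print(o)
```

```text
((342, 176, 18, 29), 0.572, -0.095, 0.093, 0.055, -0.7)
((316, 175, 19, 26), 0.578, -0.012, 0.083, 0.058, 0.4)
((292, 173, 20, 28), 0.58, 0.063, 0.086, 0.061, -3.4)
((386, 133, 38, 36), 0.699, -0.282, 0.124, 0.103, -54.3)
```

Request:
{"fn": "apply_moves", "kwargs": {
  "travel": [
    [0,0,0.06],
    [0,0,0.06],
    [0,0,-3],
    [0,0,-4],
    [0,0,-4],
    [-2.6,-2.5,0],
    [-2.6,-2.5,0],
    [-2.6,-2.5,0],
    [-2.6,-2.5,0],
    [-2.6,-2.5,0],
    [0,0,0],
    [0,0,0]
  ],
  "turn": [
    [0,0,0],
    [0,0,0],
    [0,0,0],
    [-0.032,0.006,0.01],
    [0,0,0],
    [0,0,0],
    [0,0,0],
    [0,0,0],
    [0,0,0],
    [0,0,0],
    [0,0,0],
    [0,0,0]
  ],
  "jaw": [-1,-1,-1,-1,0.63,0.63,0.63,0.63,0.63,0.63,0.63,0.63]
}}

```text
t: 33.85
eef_pos: [0.559, 0.0359, 0.1528]
orientation: [[-0.089, -0.996, 0.009], [-0.996, 0.089, -0.001], [0.0, -0.009, -1.0]]
force: [-0.7, -0.7, 0.6]
finger_gap: 0.0696
```

Run:
```python
from h import *
go(.586,.068,.1);fix()
```

```text
t 33.9 pos [0.559  0.0359 0.1528] tool cm [-3.4 -2.4  5.3] yaw -1.66 F [-0.7 -0.7  0.6] gap 0.0696 tilt [ 0.009 -0.001]
turn fix [-0.009 -0.001 -0.019]
```

Request:
{"fn": "apply_moves", "kwargs": {
  "travel": [
    [0,0,-0.8],
    [-3.2,-2.4,0],
    [0,0,0],
    [0,0,0]
  ],
  "turn": [
    [0,0,-0.019],
    [0,0,0],
    [0,0,0],
    [0,0,0]
  ],
  "jaw": [0.63,0.63,0.63,0.63]
}}

```text
t: 34.18
eef_pos: [0.5827, 0.0632, 0.1608]
orientation: [[-0.069, -0.998, 0.004], [-0.998, 0.068, -0.005], [0.005, -0.005, -1.0]]
force: [-1.7, -1.3, 0.1]
finger_gap: 0.0695
```

Run:
```python
from h import *
go(.586,.068,.1);fix()
```

```text
t 34.2 pos [0.5827 0.0632 0.1608] tool cm [-0.5 -0.3  6.1] yaw -1.639 F [-1.7 -1.3  0.1] gap 0.0695 tilt [ 0.004 -0.005]
turn fix [-0.005 -0.005  0.002]
```

Request:
{"fn": "apply_moves", "kwargs": {
  "travel": [
    [-0.5,-0.3,0],
    [0,0,0],
    [0,0,1.5],
    [0,0,0]
  ],
  "turn": [
    [-0.004,-0.005,0],
    [0,0,0],
    [0,0,0],
    [0,0,0]
  ],
  "jaw": [0.63,0.63,0.63,0.63]
}}

```text
t: 34.52
eef_pos: [0.5849, 0.0657, 0.1467]
orientation: [[-0.069, -0.998, 0.0], [-0.998, 0.069, -0.001], [0.001, -0.0, -1.0]]
force: [-0.2, -0.9, 0.3]
finger_gap: 0.0692
```

Run:
```python
from h import *
go(.586,.068,.1);fix()
```

```text
t 34.5 pos [0.5849 0.0657 0.1467] tool cm [-0.2 -0.1  4.7] yaw -1.64 F [-0.2 -0.9  0.3] gap 0.0692 tilt [ 0.    -0.001]
turn fix [-0.    -0.001  0.001]
```

Request:
{"fn": "apply_moves", "kwargs": {
  "travel": [
    [-0.2,0,0.8],
    [0,0,1],
    [0,0,1],
    [0,0,0.8],
    [0,0,0.3],
    [0,0,0]
  ],
  "turn": [
    [0,0,0],
    [0,0,0],
    [0,0,0],
    [0,0,0],
    [0,0,0],
    [0,0,0]
  ],
  "jaw": [0.63,0.63,0.63,0.63,0.63,0.63]
}}

```text
t: 35.02
eef_pos: [0.5843, 0.0658, 0.1045]
orientation: [[-0.07, -0.998, -0.001], [-0.998, 0.07, -0.002], [0.002, 0.0, -1.0]]
force: [0.9, -0.5, -0.2]
finger_gap: 0.0698
```

Run:
```python
from h import *
go(.586,.068,.1);fix()
```

```text
t 35.0 pos [0.5843 0.0658 0.1045] tool cm [-0.2 -0.2  0.5] yaw -1.641 F [ 0.9 -0.5 -0.2] gap 0.0698 tilt [-0.001 -0.002]
turn fix [ 0.    -0.002 -0.   ]
```

Request:
{"fn": "apply_moves", "kwargs": {
  "travel": [
    [0,0,0.4],
    [0,0,0],
    [0,0,0],
    [0,0,0],
    [0,0,0],
    [0,0,0],
    [0,0,-2],
    [0,0,-4],
    [0,0,-4],
    [0,0,-1.5],
    [0,0,0]
  ],
  "turn": [
    [0,0,0],
    [0,0,0],
    [0,0,0],
    [0,0,0],
    [0,0,0],
    [0,0,0],
    [0,0,0],
    [0,0,0],
    [0,0,0],
    [0,0,0],
    [0,0,0]
  ],
  "jaw": [0.63,0.63,-1,-1,-1,-1,-1,-1,-1,-1,-1]
}}

```text
t: 35.93
eef_pos: [0.5815, 0.0651, 0.2162]
orientation: [[-0.069, -0.998, -0.01], [-0.998, 0.069, -0.004], [0.005, 0.01, -1.0]]
force: [-0.3, 0.8, -3.9]
finger_gap: 0.0575
```

Request:
{"fn": "apply_moves", "kwargs": {
  "travel": [
    [3.2,1.2,0],
    [3.2,1.2,0],
    [3.2,0.6,0],
    [3.2,0,0],
    [3.2,0,0],
    [3.2,0,0],
    [3.2,0,0],
    [3.2,0,0],
    [3.2,0,0],
    [3.2,0,0],
    [0,0,0],
    [0,0,0]
  ],
  "turn": [
    [0,0,0],
    [0,0,0],
    [0,0,0],
    [0,0,0],
    [0,0,0],
    [0,0,0],
    [0,0,0],
    [0,0,0],
    [0,0,0],
    [0,0,0],
    [0,0,0],
    [0,0,0]
  ],
  "jaw": [-1,-1,-1,-1,-1,-1,-1,-1,-1,-1,-1,-1]
}}

```text
t: 36.93
eef_pos: [0.5196, -0.264, 0.2004]
orientation: [[-0.063, -0.998, -0.028], [-0.998, 0.063, 0.004], [-0.002, 0.028, -1.0]]
force: [0.1, 0.8, -2.5]
finger_gap: 0.0576
```

Run:
```python
from h import *
go(.552,-.321,.1);fix(-1.59)
```

```text
t 36.9 pos [ 0.5196 -0.264   0.2004] tool cm [ 5.5 -3.9  9.9] yaw -1.634 F [ 0.1  0.8 -2.5] gap 0.0576 tilt [-0.028  0.004]
turn fix [ 0.028  0.003 -0.044]
```

Request:
{"fn": "apply_moves", "kwargs": {
  "travel": [
    [2.7,-2,0],
    [2.7,-1.9,0],
    [0,0,0],
    [0,0,2.5],
    [0,0,3],
    [0,0,2],
    [0,0,0],
    [0,0,0]
  ],
  "turn": [
    [0,0,0],
    [0,0,0],
    [0.025,0,-0.04],
    [0,0,0],
    [0,0,0],
    [0,0,0],
    [0,0,0],
    [0,0,0]
  ],
  "jaw": [-1,-1,-1,-1,-1,-1,-1,-1]
}}

```text
t: 37.6
eef_pos: [0.5519, -0.3158, 0.1122]
orientation: [[-0.013, -1.0, -0.014], [-1.0, 0.013, 0.008], [-0.008, 0.014, -1.0]]
force: [-0.3, -0.6, -2.3]
finger_gap: 0.0574
```

Run:
```python
from h import *
go(.552,-.321,.025);fix(-1.59)
```

```text
t 37.6 pos [ 0.5519 -0.3158  0.1122] tool cm [ 0.6 -0.1  8.7] yaw -1.584 F [-0.3 -0.6 -2.3] gap 0.0574 tilt [-0.014  0.008]
turn fix [0.014 0.008 0.006]
```

Request:
{"fn": "apply_moves", "kwargs": {
  "travel": [
    [0.5,-0.1,2],
    [0,0,2.5],
    [0,0,2],
    [0,0,1],
    [0,0,0.6],
    [0,0,0.2],
    [0,0,0]
  ],
  "turn": [
    [0.01,0.005,0],
    [0,0,0],
    [0,0,0],
    [0,0,0],
    [0,0,0],
    [0,0,0],
    [0,0,0]
  ],
  "jaw": [-1,-1,-1,-1,-1,-1,-1]
}}

```text
t: 38.18
eef_pos: [0.5592, -0.3171, 0.0334]
orientation: [[-0.008, -1.0, 0.007], [-1.0, 0.008, 0.002], [-0.002, -0.007, -1.0]]
force: [0.1, -0.3, -3.1]
finger_gap: 0.0576
```

Run:
```python
from h import *
go(.552,-.321,.025);fix(-1.59)
```

```text
t 38.2 pos [ 0.5592 -0.3171  0.0334] tool cm [0.4 0.7 0.8] yaw -1.579 F [ 0.1 -0.3 -3.1] gap 0.0576 tilt [0.007 0.002]
turn fix [-0.007  0.002  0.011]
```

Request:
{"fn": "apply_moves", "kwargs": {
  "travel": [
    [0,0,0.5],
    [0,0,0.3],
    [0,0,0.1],
    [0,0,0],
    [0,0,0],
    [0,0,0],
    [0,0,0],
    [0,0,-2.5],
    [0,0,-4],
    [0,0,-4],
    [0,0,-4],
    [0,0,-2]
  ],
  "turn": [
    [0,0,0],
    [0,0,0],
    [0,0,0],
    [0,0,0],
    [0,0,0],
    [0,0,0],
    [0,0,0],
    [0,0,0],
    [0,0,0],
    [0,0,0.03],
    [0,0,0.03],
    [0,0,0]
  ],
  "jaw": [-1,-1,-1,-1,0.75,0.75,0.75,0.75,0.75,0.75,0.75,0.65]
}}

```text
t: 39.18
eef_pos: [0.5584, -0.3163, 0.196]
orientation: [[-0.07, -0.998, 0.007], [-0.998, 0.07, 0.003], [-0.004, -0.007, -1.0]]
force: [0.5, -0.6, 0.6]
finger_gap: 0.0706
```

Request:
{"fn": "apply_moves", "kwargs": {
  "travel": [
    [-3.3,0,0],
    [-3.3,0,0],
    [-3.3,0,0],
    [-3.3,0,0],
    [-3.3,0,0],
    [-3.3,0,0],
    [-2,0,0],
    [0,0,0],
    [0,0,0]
  ],
  "turn": [
    [0,0,0],
    [0,0,0],
    [0,0,0],
    [0,0,0],
    [0,0,0],
    [0,0,0],
    [0,0,0],
    [0,0,0],
    [0,0,0]
  ],
  "jaw": [0.65,0.65,0.65,0.65,0.65,0.65,0.65,0.65,0.65]
}}

```text
t: 39.93
eef_pos: [0.5825, -0.0933, 0.2095]
orientation: [[-0.077, -0.996, 0.033], [-0.997, 0.077, -0.005], [0.002, -0.034, -0.999]]
force: [-0.8, 0.2, 0.4]
finger_gap: 0.0708
```

Run:
```python
from h import *
go(.575,-.096,.1);fix()
im=shot("top","t7.png",(270,110,470,280),3.5)
for o in pale(im,.13):print(o)
```

```text
t 39.9 pos [ 0.5825 -0.0933  0.2095] tool cm [ 0.3  1.1 10.9] yaw -1.648 F [-0.8  0.2  0.4] gap 0.0708 tilt [ 0.033 -0.005]
turn fix [-0.034 -0.003 -0.007]
((342, 181, 18, 25), 0.563, -0.095, 0.079, 0.055, -4.6)
((317, 175, 18, 25), 0.58, -0.014, 0.08, 0.055, 0.3)
```

View pics/t7.png

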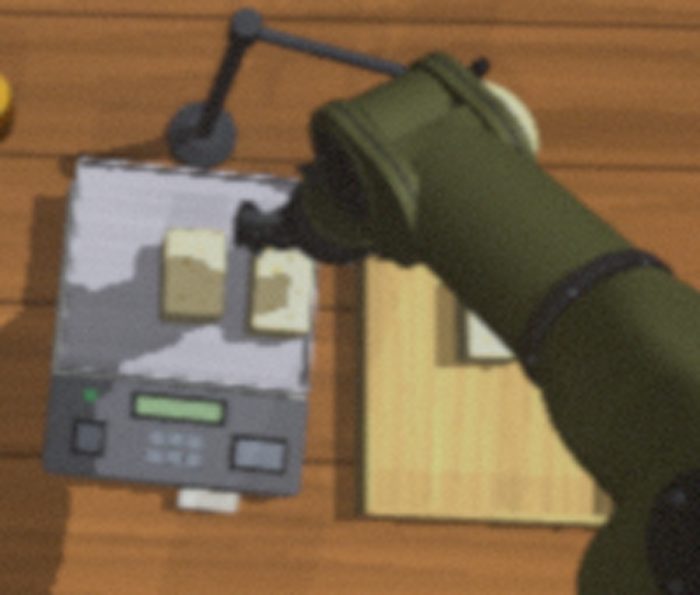

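Block 3 is in the crate (490,330); two remain on the pan at (195,275) and (280,290).

Request:
{"fn": "apply_moves", "kwargs": {
  "travel": [
    [0,0,0],
    [0,0,0],
    [0.3,1.0,1],
    [0,0,2.5],
    [0,0,1.5],
    [0,0,0],
    [0,0,0]
  ],
  "turn": [
    [-0.034,-0.003,-0.005],
    [0,0,0],
    [0,0,0],
    [0,0,0],
    [0,0,0],
    [0,0,0],
    [0,0,0]
  ],
  "jaw": [0.65,0.65,0.65,0.65,0.65,0.65,0.65]
}}

```text
t: 40.57
eef_pos: [0.5726, -0.1077, 0.1589]
orientation: [[-0.089, -0.996, 0.005], [-0.996, 0.089, -0.005], [0.005, -0.005, -1.0]]
force: [-0.0, 0.0, -0.5]
finger_gap: 0.0706
```

Run:
```python
from h import *
go(.575,-.096,.099);fix()
```

```text
t 40.6 pos [ 0.5726 -0.1077  0.1589] tool cm [-1.2 -0.1  6. ] yaw -1.66 F [-0.   0.  -0.5] gap 0.0706 tilt [ 0.005 -0.005]
turn fix [-0.005 -0.005 -0.019]
```

Request:
{"fn": "apply_moves", "kwargs": {
  "travel": [
    [-1.2,-0.1,0],
    [0,0,0],
    [0,0,1.2],
    [0,0,0]
  ],
  "turn": [
    [0,0,-0.019],
    [0,0,0],
    [0,0,0],
    [0,0,0]
  ],
  "jaw": [0.65,0.65,0.65,0.65]
}}

```text
t: 40.9
eef_pos: [0.5766, -0.0964, 0.1487]
orientation: [[-0.072, -0.997, 0.01], [-0.997, 0.072, -0.006], [0.005, -0.01, -1.0]]
force: [-0.7, -1.4, -0.9]
finger_gap: 0.0704
```

Run:
```python
from h import *
go(.575,-.095,.099);fix()
```

```text
t 40.9 pos [ 0.5766 -0.0964  0.1487] tool cm [-0.2  0.2  5. ] yaw -1.643 F [-0.7 -1.4 -0.9] gap 0.0704 tilt [ 0.01  -0.006]
turn fix [-0.01  -0.005 -0.002]
```

Request:
{"fn": "apply_moves", "kwargs": {
  "travel": [
    [-0.1,0.1,1],
    [0,0,1.2],
    [0,0,1.3],
    [0,0,1.1],
    [0,0,0.4],
    [0,0,0],
    [0,0,0],
    [0,0,0],
    [0,0,0],
    [0,0,0]
  ],
  "turn": [
    [0,0,0],
    [0,0,0],
    [0,0,0],
    [0,0,0],
    [0,0,0],
    [0,0,0],
    [0,0,0],
    [0,0,0],
    [0,0,0],
    [0,0,0]
  ],
  "jaw": [0.65,0.65,0.65,0.65,0.65,0.65,-1,-1,-1,-1]
}}

```text
t: 41.73
eef_pos: [0.5762, -0.0949, 0.0933]
orientation: [[-0.071, -0.997, 0.01], [-0.997, 0.071, -0.005], [0.005, -0.01, -1.0]]
force: [-0.0, -0.6, -2.9]
finger_gap: 0.054
```

Run:
```python
from h import *
go(.435,-.262,.2);fix(-1.59)
```

```text
t 41.7 pos [ 0.5762 -0.0949  0.0933] tool cm [ 17.7  12.8 -10.7] yaw -1.642 F [-0.  -0.6 -2.9] gap 0.054 tilt [ 0.01  -0.005]
turn fix [-0.01  -0.005 -0.052]
```

Request:
{"fn": "apply_moves", "kwargs": {
  "travel": [
    [0,0,-2],
    [0,0,-4],
    [0,0,-3],
    [0,0,0],
    [2.8,2.0,0],
    [2.8,2.0,0],
    [2.8,2.0,0],
    [2.8,2.0,0],
    [2.8,2.0,0],
    [2,1.6,0],
    [0,0,0],
    [0,0,0]
  ],
  "turn": [
    [0,0,0],
    [0,0,0],
    [0,0,-0.025],
    [0,0,-0.025],
    [0,0,0],
    [0,0,0],
    [0,0,0],
    [0,0,0],
    [0,0,0],
    [0,0,0],
    [0,0,0],
    [0,0,0]
  ],
  "jaw": [-1,-1,-1,-1,-1,-1,-1,-1,-1,-1,-1,-1]
}}

```text
t: 42.73
eef_pos: [0.4488, -0.2575, 0.1822]
orientation: [[-0.013, -1.0, 0.005], [-1.0, 0.013, -0.002], [0.002, -0.005, -1.0]]
force: [1.0, 0.8, -2.9]
finger_gap: 0.0536
```

Run:
```python
from h import *
go(.435,-.262,.016);fix(-1.59)
```

```text
t 42.7 pos [ 0.4488 -0.2575  0.1822] tool cm [ 0.4  1.5 16.6] yaw -1.584 F [ 1.   0.8 -2.9] gap 0.0536 tilt [ 0.005 -0.002]
turn fix [-0.005 -0.002  0.006]
```

Request:
{"fn": "apply_moves", "kwargs": {
  "travel": [
    [0.4,1.4,0],
    [0,0,0],
    [0,0,3],
    [0,0,3],
    [0,0,3],
    [0,0,2],
    [0,0,1],
    [0,0,0]
  ],
  "turn": [
    [0,0,0],
    [0,0,0],
    [0,0,0],
    [0,0,0],
    [0,0,0],
    [0,0,0],
    [0,0,0],
    [0,0,0]
  ],
  "jaw": [-1,-1,-1,-1,-1,-1,-1,-1]
}}

```text
t: 43.4
eef_pos: [0.4433, -0.2568, 0.0576]
orientation: [[-0.006, -1.0, 0.016], [-1.0, 0.006, 0.0], [-0.0, -0.016, -1.0]]
force: [0.6, 0.9, -3.5]
finger_gap: 0.0533
```

Run:
```python
from h import *
go(.435,-.262,.016);fix(-1.59)
```

```text
t 43.4 pos [ 0.4433 -0.2568  0.0576] tool cm [0.5 0.9 4.1] yaw -1.576 F [ 0.6  0.9 -3.5] gap 0.0533 tilt [0.016 0.   ]
turn fix [-0.016  0.     0.014]
```

Request:
{"fn": "apply_moves", "kwargs": {
  "travel": [
    [0.6,0.7,0],
    [0,0,1.5],
    [0,0,1.5],
    [0,0,0.8],
    [0,0,0.3],
    [0,0,0]
  ],
  "turn": [
    [-0.016,0,0],
    [0,0,0],
    [0,0,0],
    [0,0,0],
    [0,0,0],
    [0,0,0]
  ],
  "jaw": [-1,-1,-1,-1,-1,-1]
}}

```text
t: 43.9
eef_pos: [0.4413, -0.2626, 0.0183]
orientation: [[-0.001, -1.0, 0.005], [-1.0, 0.001, -0.002], [0.002, -0.005, -1.0]]
force: [-0.1, 0.3, -3.5]
finger_gap: 0.0535
```

Run:
```python
from h import *
go(.435,-.262,.016);fix(-1.59)
```

```text
t 43.9 pos [ 0.4413 -0.2626  0.0183] tool cm [-0.1  0.6  0.2] yaw -1.572 F [-0.1  0.3 -3.5] gap 0.0535 tilt [ 0.005 -0.002]
turn fix [-0.005 -0.001  0.018]
```

Request:
{"fn": "apply_moves", "kwargs": {
  "travel": [
    [0,0,0.3],
    [0,0,0],
    [0,0,0],
    [0,0,0],
    [0,0,0],
    [0,0,-2.5],
    [0,0,-4],
    [0,0,-4],
    [0,0,-4],
    [0,0,-3],
    [0,0,0]
  ],
  "turn": [
    [0,0,0],
    [0,0,0],
    [0,0,0],
    [0,0,0],
    [0,0,0],
    [0,0,0],
    [0,0,0],
    [0,0,0.035],
    [0,0,0.035],
    [0,0,0],
    [0,0,0]
  ],
  "jaw": [-1,-1,0.6,0.6,0.6,0.6,0.6,0.6,0.6,0.8,0.8]
}}

```text
t: 44.82
eef_pos: [0.4419, -0.261, 0.2015]
orientation: [[-0.071, -0.997, 0.008], [-0.997, 0.071, -0.001], [0.001, -0.008, -1.0]]
force: [0.1, 0.2, -0.1]
finger_gap: 0.0768
```

Request:
{"fn": "apply_moves", "kwargs": {
  "travel": [
    [-3.0,-1.4,0],
    [-3.0,-1.4,0],
    [-3.0,-1.4,0],
    [-3.0,-1.4,0],
    [-3.0,-1.4,0],
    [-3.0,-1.4,0],
    [-3.0,-1.4,0],
    [-3.0,-1.3,0],
    [-1,0,0],
    [0,0,0],
    [0,0,0]
  ],
  "turn": [
    [0,0,0],
    [0,0,0],
    [0,0,0],
    [0,0,0],
    [0,0,0],
    [0,0,0],
    [0,0,0],
    [0,0,0],
    [0,0,0],
    [0,0,0],
    [0,0,0]
  ],
  "jaw": [0.8,0.8,0.8,0.8,0.8,0.8,0.8,0.8,0.8,0.8,0.8]
}}

```text
t: 45.73
eef_pos: [0.575, -0.0145, 0.2028]
orientation: [[-0.081, -0.997, 0.01], [-0.997, 0.08, -0.008], [0.008, -0.011, -1.0]]
force: [-0.0, -0.7, 0.8]
finger_gap: 0.0766
```

Run:
```python
from h import *
go(.583,-.011,.098);fix()
im=cv2.cvtColor(camera("top"),cv2.COLOR_RGB2BGR)
for o in pale(im,.135):print(o)
```

```text
t 45.7 pos [ 0.575  -0.0145  0.2028] tool cm [-0.5 -0.7 10.5] yaw -1.651 F [-0.  -0.7  0.8] gap 0.0766 tilt [ 0.01  -0.008]
turn fix [-0.011 -0.008 -0.01 ]
((317, 183, 17, 18), 0.564, -0.011, 0.056, 0.052, 0.3)
((387, 133, 37, 36), 0.7, -0.284, 0.115, 0.101, -52.6)
```

Request:
{"fn": "apply_moves", "kwargs": {
  "travel": [
    [-0.4,-0.7,0],
    [0,0,0],
    [0,0,2],
    [0,0,2.5],
    [0,0,1],
    [0,0,0]
  ],
  "turn": [
    [-0.01,-0.008,0],
    [0,0,0],
    [0,0,0],
    [0,0,0],
    [0,0,0],
    [0,0,0]
  ],
  "jaw": [0.8,0.8,0.8,0.8,0.8,0.8]
}}

```text
t: 46.28
eef_pos: [0.5785, -0.0253, 0.1465]
orientation: [[-0.096, -0.995, -0.001], [-0.995, 0.096, -0.009], [0.009, 0.001, -1.0]]
force: [-1.2, 0.2, -0.2]
finger_gap: 0.0772
```

Run:
```python
from h import *
go(.581,-.011,.097);fix()
```

```text
t 46.3 pos [ 0.5785 -0.0253  0.1465] tool cm [-1.5 -0.1  4.9] yaw -1.667 F [-1.2  0.2 -0.2] gap 0.0772 tilt [-0.001 -0.009]
turn fix [ 0.001 -0.009 -0.026]
```

Request:
{"fn": "apply_moves", "kwargs": {
  "travel": [
    [-1.5,0,-0.3],
    [0,0,0],
    [0,0,1.3],
    [0,0,1.5],
    [0,0,1.5],
    [0,0,0.6],
    [0,0,0],
    [0,0,0],
    [0,0,0],
    [0,0,0],
    [0,0,0]
  ],
  "turn": [
    [0,0,-0.026],
    [0,0,0],
    [0,0,0],
    [0,0,0],
    [0,0,0],
    [0,0,0],
    [0,0,0],
    [0,0,0],
    [0,0,0],
    [0,0,0],
    [0,0,0]
  ],
  "jaw": [0.8,0.8,0.8,0.8,0.8,0.8,0.8,-1,-1,-1,-1]
}}

```text
t: 47.2
eef_pos: [0.5852, -0.0083, 0.1099]
orientation: [[-0.067, -0.998, 0.013], [-0.998, 0.067, -0.009], [0.008, -0.014, -1.0]]
force: [0.7, 1.0, -2.5]
finger_gap: 0.0558
```

Run:
```python
from h import *
go(.435,-.38,.2);fix(-1.59)
```

```text
t 47.2 pos [ 0.5852 -0.0083  0.1099] tool cm [38.2 12.4 -8.9] yaw -1.638 F [ 0.7  1.  -2.5] gap 0.0558 tilt [ 0.013 -0.009]
turn fix [-0.014 -0.008 -0.047]
```

Request:
{"fn": "apply_moves", "kwargs": {
  "travel": [
    [0,0,-2],
    [0,0,-4],
    [0,0,-3],
    [3,1.5,0],
    [3,1.5,0],
    [3,1.5,0],
    [3,1.5,0],
    [3,1.5,0],
    [3,1,0],
    [3,1,0],
    [3,1,0],
    [3,1,0]
  ],
  "turn": [
    [0,0,0],
    [0,0,0],
    [0,0,-0.045],
    [0,0,0],
    [0,0,0],
    [0,0,0],
    [0,0,0],
    [0,0,0],
    [0,0,0],
    [0,0,0],
    [0,0,0],
    [0,0,0]
  ],
  "jaw": [-1,-1,-1,-1,-1,-1,-1,-1,-1,-1,-1,-1]
}}

```text
t: 48.2
eef_pos: [0.4636, -0.274, 0.2061]
orientation: [[0.001, -1.0, 0.02], [-1.0, -0.001, 0.0], [-0.0, -0.02, -1.0]]
force: [0.3, -0.3, -2.7]
finger_gap: 0.0558
```

Run:
```python
from h import *
go(.437,-.38,.032);fix(-1.59)
```

```text
t 48.2 pos [ 0.4636 -0.274   0.2061] tool cm [10.6  3.  17.4] yaw -1.57 F [ 0.3 -0.3 -2.7] gap 0.0558 tilt [0.02 0.  ]
turn fix [-0.02   0.001  0.02 ]
```

Request:
{"fn": "apply_moves", "kwargs": {
  "travel": [
    [2.8,1,0],
    [2.8,1,0],
    [2.5,0.6,0],
    [0.8,0,0],
    [0,0,0],
    [0,0,2.5],
    [0,0,3],
    [0,0,2],
    [0,0,0]
  ],
  "turn": [
    [0,0,0],
    [0,0,0],
    [0,0,0],
    [0,0,0],
    [-0.02,0,0.01],
    [0,0,0],
    [0,0,0],
    [0,0,0],
    [0,0,0]
  ],
  "jaw": [-1,-1,-1,-1,-1,-1,-1,-1,-1]
}}

```text
t: 48.95
eef_pos: [0.4291, -0.3797, 0.1293]
orientation: [[-0.031, -1.0, -0.002], [-1.0, 0.031, -0.007], [0.007, 0.001, -1.0]]
force: [-1.1, 0.4, -3.8]
finger_gap: 0.0557
```

Run:
```python
from h import *
go(.437,-.38,.032);fix(-1.59)
```

```text
t 49.0 pos [ 0.4291 -0.3797  0.1293] tool cm [-0.1 -0.8  9.7] yaw -1.601 F [-1.1  0.4 -3.8] gap 0.0557 tilt [-0.002 -0.007]
turn fix [ 0.001 -0.007 -0.011]
```

Request:
{"fn": "apply_moves", "kwargs": {
  "travel": [
    [0,-0.6,2],
    [0,0,3],
    [0,0,2],
    [0,0,1.5],
    [0,0,0.7],
    [0,0,0],
    [0,0,0]
  ],
  "turn": [
    [0,0,0],
    [0,0,0],
    [0,0,0],
    [0,0,0],
    [0,0,0],
    [0,0,0],
    [0,0,0]
  ],
  "jaw": [-1,-1,-1,-1,-1,-1,-1]
}}

```text
t: 49.53
eef_pos: [0.4417, -0.3792, 0.0401]
orientation: [[-0.029, -1.0, 0.007], [-1.0, 0.028, -0.008], [0.008, -0.007, -1.0]]
force: [0.1, -0.2, -2.6]
finger_gap: 0.0557
```

Run:
```python
from h import *
go(.437,-.38,.032);fix(-1.59)
```

```text
t 49.5 pos [ 0.4417 -0.3792  0.0401] tool cm [0.1 0.5 0.8] yaw -1.599 F [ 0.1 -0.2 -2.6] gap 0.0557 tilt [ 0.007 -0.008]
turn fix [-0.007 -0.008 -0.009]
```

Request:
{"fn": "apply_moves", "kwargs": {
  "travel": [
    [0,0,0.5],
    [0,0,0.3],
    [0,0,0],
    [0,0,0],
    [0,0,0],
    [0,0,0],
    [0,0,0],
    [0,0,-2.5],
    [0,0,-4],
    [0,0,-4],
    [0,0,-4],
    [0,0,-4]
  ],
  "turn": [
    [0,0,0],
    [0,0,0],
    [0,0,0],
    [0,0,0],
    [0,0,0],
    [0,0,0],
    [0,0,0],
    [0,0,0],
    [0,0,0],
    [0,0,0],
    [0,0,0],
    [0,0,0]
  ],
  "jaw": [-1,-1,-1,0.55,0.55,0.55,0.55,0.55,0.55,0.55,0.55,0.2]
}}

```text
t: 50.53
eef_pos: [0.4385, -0.376, 0.2217]
orientation: [[-0.027, -1.0, 0.001], [-1.0, 0.027, -0.004], [0.004, -0.002, -1.0]]
force: [0.5, -0.4, 0.7]
finger_gap: 0.0556
```

Request:
{"fn": "apply_moves", "kwargs": {
  "travel": [
    [0,0,-4],
    [0,0,-4],
    [0,0,-4],
    [0,0,-4],
    [0,0,-2],
    [-2.1,-3.2,0],
    [-2.1,-3.2,0],
    [-2.1,-3.2,0],
    [-2.1,-3.2,0],
    [0,0,0],
    [0,0,0]
  ],
  "turn": [
    [0,0,0],
    [0,0,0],
    [0,0,0],
    [0,0,0],
    [0,0,0],
    [0,0,0],
    [0,0,0],
    [0,0,0],
    [0,0,0],
    [0,0,0],
    [0,0,0]
  ],
  "jaw": [0.2,0.2,0.2,0.2,0.2,0.2,0.2,0.2,0.2,0.2,0.2]
}}

```text
t: 51.45
eef_pos: [0.5733, -0.2932, 0.425]
orientation: [[-0.034, -0.999, 0.021], [-0.999, 0.034, -0.018], [0.017, -0.021, -1.0]]
force: [-0.8, -1.3, -0.1]
finger_gap: 0.0513
```

Run:
```python
from h import *
go(.707,-.213,.38);fix(-1.64)
shot("scene","s8.png",(120,110,340,275),3.6)
```

```text
t 51.5 pos [ 0.5733 -0.2932  0.425 ] tool cm [ -8.6 -13.    4.6] yaw -1.605 F [-0.8 -1.3 -0.1] gap 0.0513 tilt [ 0.021 -0.018]
turn fix [-0.021 -0.017  0.035]
```

View pics/s8.png

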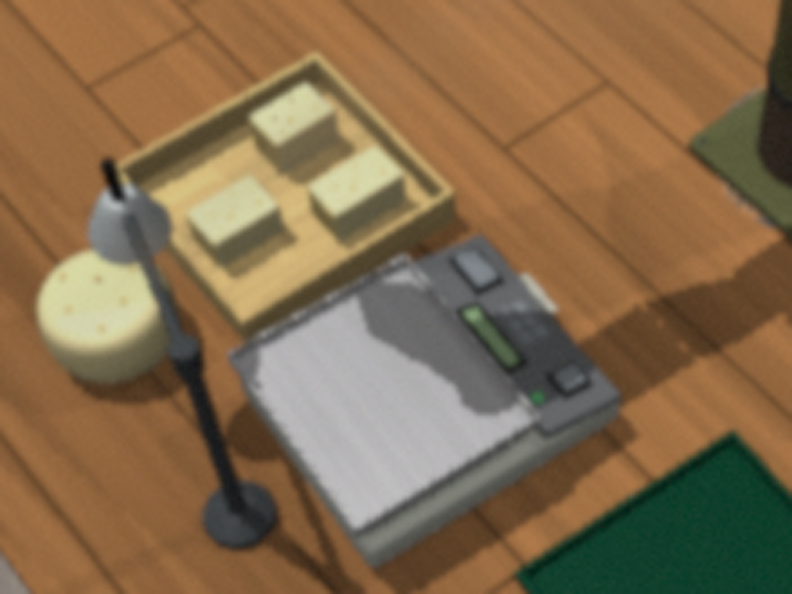

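All three blocks lie flat in the crate ((293,120), (357,185), (235,215)); the pan is empty and the lamp is where I left it.

Request:
{"fn": "apply_moves", "kwargs": {
  "travel": [
    [-2.1,-3.1,0],
    [-2.1,-3.1,0],
    [-2.1,-3.1,0],
    [-1.6,-2.6,0],
    [0,0,0],
    [0,0,0]
  ],
  "turn": [
    [-0.02,-0.017,0],
    [0,0,0],
    [0,0,0],
    [0,0,0],
    [0,0,0],
    [0,0,0]
  ],
  "jaw": [0.2,0.2,0.2,0.2,0.2,0.2]
}}

```text
t: 52.0
eef_pos: [0.6907, -0.2242, 0.421]
orientation: [[-0.045, -0.999, -0.013], [-0.999, 0.045, -0.004], [0.004, 0.013, -1.0]]
force: [0.1, -1.0, 0.7]
finger_gap: 0.0514
```

Run:
```python
from h import *
go(.707,-.213,.307);fix(-1.64)
```

```text
t 52.0 pos [ 0.6907 -0.2242  0.421 ] tool cm [-1.2 -1.7 11.4] yaw -1.615 F [ 0.1 -1.   0.7] gap 0.0514 tilt [-0.013 -0.004]
turn fix [ 0.012 -0.004  0.025]
```

Request:
{"fn": "apply_moves", "kwargs": {
  "travel": [
    [-1.1,-1.7,0],
    [0,0,0],
    [0,0,2.5],
    [0,0,2.5],
    [0,0,0],
    [0,0,0]
  ],
  "turn": [
    [0.012,0,0.02],
    [0,0,0],
    [0,0,0],
    [0,0,0],
    [0,0,0],
    [0,0,0]
  ],
  "jaw": [0.2,0.2,0.2,0.2,0.2,0.2]
}}

```text
t: 52.5
eef_pos: [0.7027, -0.2243, 0.3725]
orientation: [[-0.076, -0.997, -0.0], [-0.997, 0.076, -0.01], [0.01, -0.001, -1.0]]
force: [0.3, -0.3, 1.1]
finger_gap: 0.0512
```

Run:
```python
from h import *
go(.707,-.213,.307);fix(-1.64)
```

```text
t 52.5 pos [ 0.7027 -0.2243  0.3725] tool cm [-1.2 -0.3  6.5] yaw -1.646 F [ 0.3 -0.3  1.1] gap 0.0512 tilt [-0.   -0.01]
turn fix [-0.001 -0.01  -0.006]
```

Request:
{"fn": "apply_moves", "kwargs": {
  "travel": [
    [-1.2,-0.3,0],
    [0,0,0],
    [0,0,2],
    [0,0,2.2],
    [0,0,1.5],
    [0,0,0.6],
    [0,0,0],
    [0,0,0],
    [0,0,0],
    [0,0,0],
    [0,0,0]
  ],
  "turn": [
    [0,0,0],
    [0,0,0],
    [0,0,0],
    [0,0,0],
    [0,0,0],
    [0,0,0],
    [0,0,0],
    [0,0,0],
    [0,0,0],
    [0,0,0],
    [0,0,0]
  ],
  "jaw": [0.2,0.2,0.2,0.2,0.2,0.2,-1,-1,-1,-1,-1],
  "grip_force": 20
}}

```text
t: 53.42
eef_pos: [0.7107, -0.2134, 0.3223]
orientation: [[-0.081, -0.997, 0.019], [-0.997, 0.08, -0.012], [0.011, -0.02, -1.0]]
force: [1.1, -0.9, -5.9]
finger_gap: 0.0128
```

Run:
```python
from h import *
go(.569,-.012,.307);fix(-1.64)
s=observe();p=s["eef_pos"];R=s["orientation"];H=np.array([.752,-.0345])
r=p[:2]-H;L=np.hypot(*r);a=np.arctan2(r[1],r[0]);e=np.arctan2(-.0135+.0345,.582-.752)-2*np.pi;print(L,a,e)
q=p.copy()
for b in np.linspace(a,e,14)[1:]:
    n=np.array([*(H+L*np.r_[np.cos(b),np.sin(b)]),p[2]]);print((R.T@(n-q)*100).round(2),n[:2].round(3));q=n
```

```text
t 53.4 pos [ 0.7107 -0.2134  0.3223] tool cm [-19.   15.8   1. ] yaw -1.651 F [ 1.1 -0.9 -5.9] gap 0.0128 tilt [ 0.019 -0.012]
turn fix [-0.02  -0.011 -0.011]
0.18362750251048074 -1.797569371695444 -3.264499423225792
[-0.42  2.03 -0.05] [ 0.691 -0.208]
[-0.64  1.97 -0.05] [ 0.672 -0.2  ]
[-0.86  1.88 -0.05] [ 0.654 -0.19 ]
[-1.07  1.77 -0.05] [ 0.637 -0.177]
[-1.26  1.64 -0.05] [ 0.621 -0.164]
[-1.44  1.49 -0.05] [ 0.608 -0.148]
[-1.6   1.32 -0.04] [ 0.596 -0.131]
[-1.73  1.13 -0.04] [ 0.586 -0.113]
[-1.85  0.93 -0.04] [ 0.578 -0.094]
[-1.94  0.71 -0.04] [ 0.573 -0.074]
[-2.01  0.49 -0.03] [ 0.569 -0.053]
[-2.05  0.26 -0.03] [ 0.568 -0.033]
[-2.07  0.03 -0.02] [ 0.57  -0.012]
```

Request:
{"fn": "apply_moves", "kwargs": {
  "travel": [
    [0,0,0],
    [0,0,0],
    [0,0,0.8],
    [0,0,0.9],
    [0,0,0],
    [0,0,0],
    [0,0,0],
    [0,0,0]
  ],
  "turn": [
    [0,0,0],
    [-0.01,0,0],
    [0,0,0],
    [0,0,0],
    [0,0,0],
    [0,0,0],
    [0,0,0],
    [0,0,0]
  ],
  "jaw": [-0.4,-0.4,-0.4,-0.4,-0.4,-1,-1,-1]
}}

```text
t: 54.08
eef_pos: [0.7124, -0.2137, 0.307]
orientation: [[-0.082, -0.997, 0.014], [-0.997, 0.082, -0.012], [0.01, -0.015, -1.0]]
force: [-0.4, -0.3, -1.2]
finger_gap: 0.0132
```

Request:
{"fn": "apply_moves", "kwargs": {
  "travel": [
    [-0.4,2.0,0],
    [-0.6,2.0,0],
    [-0.8,1.9,0],
    [-1.1,1.8,0],
    [-1.2,1.6,0],
    [-1.4,1.5,0],
    [-1.6,1.3,0],
    [-1.7,1.1,0],
    [-1.8,0.9,0],
    [0,0,0],
    [0,0,0]
  ],
  "turn": [
    [0,0,0],
    [0,0,0],
    [0,0,0],
    [0,0,0],
    [0,0,0],
    [0,0,0],
    [0,0,0],
    [0,0,0],
    [0,0,0],
    [0,0,0],
    [0,0,0]
  ],
  "jaw": [-1,-1,-1,-1,-1,-1,-1,-1,-1,-1,-1]
}}

```text
t: 55.0
eef_pos: [0.5811, -0.0992, 0.3069]
orientation: [[-0.098, -0.995, 0.034], [-0.995, 0.098, -0.021], [0.018, -0.036, -0.999]]
force: [1.9, -1.1, -4.1]
finger_gap: 0.0135
```

Run:
```python
from h import *
go(.569,-.012,.307);fix(-1.64)
s=observe();p=s["eef_pos"];R=s["orientation"];H=np.array([.752,-.0345])
r=p[:2]-H;L=np.hypot(*r);a=np.arctan2(r[1],r[0]);e=np.arctan2(-.0135+.0345,.582-.752);a-=2*np.pi*(a>0);e-=2*np.pi;print(L,a,e)
q=p.copy()
for b in np.linspace(a,e,6)[1:]:
    n=np.array([*(H+L*np.r_[np.cos(b),np.sin(b)]),p[2]]);print((R.T@(n-q)*100).round(2),n[:2].round(3));q=n
```

```text
t 55.0 pos [ 0.5811 -0.0992  0.3069] tool cm [-8.6  2.1 -0.2] yaw -1.669 F [ 1.9 -1.1 -4.1] gap 0.0135 tilt [ 0.034 -0.021]
turn fix [-0.035 -0.018 -0.029]
0.18276388708171493 -2.779743626421262 -3.264499423225792
[-1.62  0.71 -0.05] [ 0.576 -0.082]
[-1.68  0.55 -0.05] [ 0.572 -0.065]
[-1.73  0.38 -0.04] [ 0.57  -0.047]
[-1.76  0.21 -0.04] [ 0.569 -0.03 ]
[-1.77  0.04 -0.03] [ 0.571 -0.012]
```

Request:
{"fn": "apply_moves", "kwargs": {
  "travel": [
    [-1.6,0.7,0],
    [-1.7,0.5,0],
    [-1.7,0.4,0],
    [-1.8,0.2,0],
    [-1.2,0,0],
    [0,0,0],
    [0,0,0]
  ],
  "turn": [
    [0,0,0],
    [0,0,0],
    [0,0,0],
    [0,0,0],
    [0,0,0],
    [0,0,0],
    [0,0,0]
  ],
  "jaw": [-1,-1,-1,-1,-1,-1,-1]
}}

```text
t: 55.58
eef_pos: [0.5683, -0.0279, 0.3066]
orientation: [[-0.117, -0.993, 0.022], [-0.993, 0.116, -0.035], [0.033, -0.026, -0.999]]
force: [-1.5, -1.4, -0.3]
finger_gap: 0.0133
```

Run:
```python
from h import *
go(.57,-.0135,.307);fix(-1.64)
```

```text
t 55.6 pos [ 0.5683 -0.0279  0.3066] tool cm [-1.4 -0.  -0.1] yaw -1.688 F [-1.5 -1.4 -0.3] gap 0.0133 tilt [ 0.022 -0.035]
turn fix [-0.025 -0.033 -0.048]
```

Request:
{"fn": "apply_moves", "kwargs": {
  "travel": [
    [-1.2,0,0],
    [0,0,0],
    [0,0,0]
  ],
  "turn": [
    [0,0,0],
    [0,0,0],
    [0,0,0]
  ],
  "jaw": [-1,-1,-1]
}}

```text
t: 55.83
eef_pos: [0.5689, -0.0185, 0.3065]
orientation: [[-0.122, -0.992, 0.018], [-0.992, 0.121, -0.037], [0.035, -0.022, -0.999]]
force: [-3.7, -0.4, 2.0]
finger_gap: 0.0133
```

Run:
```python
from h import *
go(.57,-.0155,.307)
```

```text
t 55.8 pos [ 0.5689 -0.0185  0.3065] tool cm [-0.3 -0.1 -0.1] yaw -1.693 F [-3.7 -0.4  2. ] gap 0.0133 tilt [ 0.018 -0.037]
```

Request:
{"fn": "apply_moves", "kwargs": {
  "travel": [
    [-0.2,0,0],
    [0,0,0],
    [0,0,0],
    [0,0,0],
    [0,0,0],
    [0,0,-3],
    [0,0,-4],
    [0,0,-3],
    [0,3,0],
    [0,3,0],
    [0,3,0],
    [0,0,0]
  ],
  "turn": [
    [0,0,0],
    [0,0,0],
    [0,0,0],
    [0,0,0],
    [0,0,0],
    [0,0,0],
    [0,0,0],
    [0,0,0],
    [0,0,0],
    [0,0,0],
    [0,0,0],
    [0,0,0]
  ],
  "jaw": [-1,-1,0,0,0,0,0,0,0,0,0,0]
}}

```text
t: 56.83
eef_pos: [0.4824, -0.0093, 0.408]
orientation: [[-0.135, -0.99, 0.028], [-0.99, 0.134, -0.043], [0.039, -0.034, -0.999]]
force: [-0.6, 0.4, -0.3]
finger_gap: 0.0429
```

Request:
{"fn": "apply_moves", "kwargs": {
  "travel": [
    [3.5,0.5,0],
    [3.5,0.5,0],
    [3.5,0.5,0],
    [3.5,0.5,0],
    [3.5,0.5,0],
    [3.5,0,0],
    [3.5,0,0],
    [3.5,0,0],
    [3.5,0,0],
    [3,0,0],
    [0,0,0],
    [0,0,0]
  ],
  "turn": [
    [0,0,0],
    [0,0,0],
    [0,0,0],
    [0,0,0],
    [0,0,0],
    [0,0,0],
    [0,0,0],
    [0,0,0],
    [0,0,0],
    [0,0,0],
    [0,0,0],
    [0,0,0]
  ],
  "jaw": [0,0,0,0,0,0,0,0,0,0,0,0]
}}

```text
t: 57.83
eef_pos: [0.411, -0.3723, 0.4247]
orientation: [[-0.137, -0.99, 0.042], [-0.989, 0.135, -0.058], [0.052, -0.05, -0.997]]
force: [0.4, 0.9, -0.1]
finger_gap: 0.0422
```

Run:
```python
from h import *
go(.57,-.0155,.307)
shot("top","t9.png",(185,80,475,290),2.7)
```

```text
t 57.8 pos [ 0.411  -0.3723  0.4247] tool cm [-38.1 -10.3  10.3] yaw -1.708 F [ 0.4  0.9 -0.1] gap 0.0422 tilt [ 0.042 -0.058]
```

View pics/t9.png

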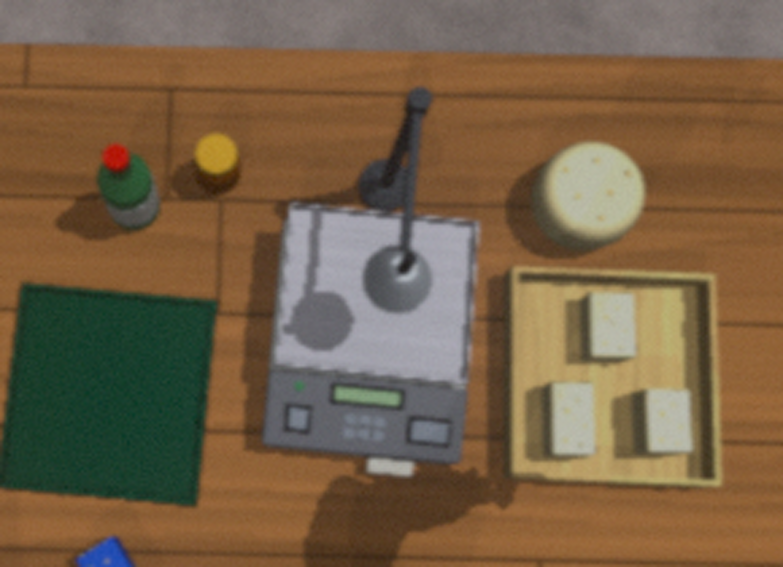

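The shade (397,278) hangs over the pan, the three blocks lie flat in the crate, and the wheel, bottle and jar are untouched.

Run:
```python
from h import *
print("pin",onz("top",(185+408/2.7-.3,80+260/2.7-.3),.337),"shade",onz("top",(185+397/2.7-.3,80+280/2.7-.3),.25))
print(close_job())
```

```text
pin [ 0.56459258 -0.01613122  0.337     ] shade [ 0.56416133 -0.01718444  0.25      ]
the job is handed in; nothing more can be done
None
```

The job is done and handed in at about 58 s of the 210 s allowed; no verdict came back.

- **Lamp, start:** I swung it about 1.2 rad, to roughly 1.4 rad, towards the crate side, clear of the pan.
- **Zero key:** I held it fully down for about 2.7 s with the pan empty, then let it go. The tip force touched 66 N briefly on first contact, then stayed near 15 N. That is under the 120 N wrist limit. It was the fingertips pressing, not the arm or gripper body.
- **Weighing:** Three blocks were present (cheese1, cheese2 and cheese4, judged by their gripped widths). I laid them on the pan together and held the print key fully down for over 3 s. Block positions measured during the hold matched those from before it.
- **Packing:** All three blocks went into the crate. While being placed, cheese2 seemed to touch the pan rim, so I lifted it, shifted it a few millimetres and set it down again.
- **Lamp, end:** I swung it back over the pan. The shade measured at (0.564, -0.017) against a pan centre of about (0.582, -0.013). The pin runs on a fixed circle round the hinge, so most of this offset along x remains wherever the arm is set.

The last picture shows the three blocks flat in the crate, the tray and pan empty, and the wheel, bottle and jar where they stood. The gripper was clear of everything. I had no direct reading of the key positions or lamp angle, so those rest on forces and images.

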